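Set the clamping bar of a laboratory shaker and lock it with the ratchet lever

TASK

The conical flask on the shaker platform stands loose. Pull the spring plunger knob, slide the clamping bar one hole along to the flask's side and let the pin snap fully home, then swing the ratchet lever to and fro to tighten the clamp nut clockwise until it comes up solid. Leave the flask standing in its place and do not knock the other things about.

Things in the scene. Friction and masses are not known exactly. Their poses are not given: they have to be found in the camera images.
- shaker: Bench-top orbital shaker, off and fixed: white case, aluminium platform 340 mm deep (x) by 370 wide (y), its top 100 mm above the bench. Origin on the bench under its middle; x points from its front (panel, robot's side) to its rear, y to its left, z up; all below uses these axes. A 62 mm deep rail along y near the front edge (centre line x = -115 mm) has its top at 112 mm.
- clamp_bar (a joint): Sideways place of the clamping bar, m, along the shaker's y: 0 = middle hole (start), +0.040 left hole, -0.040 right hole, stops at +-0.0445. About 2 N slides it once the pin is out; pin home, 1 mm play each way. It is a rubber-sleeved tube with a steel U-bracket in front, riding the rail: 100 mm wide, open to the robot, cheeks 40 mm high. Plunger, nut and lever travel with it.
- bar_mid (a point): On the axis of the bar's tube (16 mm thick, running along x, level, 120 mm above the bench), 145 mm behind the clamp nut. At the start it is 90 mm sideways (along y) from the flask's axis; set in the hole on the flask's side, 50 mm.
- plunger (a joint): Lift of the spring plunger, m: 0 = pin home in a hole, 0.008 = pin riding on the rail between holes, 0.012 = stop. The spring pulls down with 6 N (home) to 10 N. Lift it over 0.008 to slide the bar. Once the pin has left its hole the knob may be let go: the pin rides on the rail, drops into the next hole as the bar is pushed on, and stops the bar there.
- knob_grip (a point): Centre of the plunger's black upright pull knob, 26 mm diameter, 24 mm high, 174 mm above the bench with the pin home. Its 20 mm barrel ends 20 mm below this point. It stands on a lug at the bracket's right, 78 mm right (-y) of the clamp nut and 18 mm behind it. The nearer cheek (outer face 28 mm left of the knob's axis) ends 22 mm below this point. Pushing the knob sideways pushes the bar.
- hole_left (a point): Mouth of the left index hole in the rail's top (10 mm wide, pin 8 mm). It may be hidden under the bracket at the start.
- hole_mid (a point): Mouth of the middle index hole, where the pin starts; the three holes are 40 mm apart along y.
- hole_right (a point): Mouth of the right index hole.
- nut (a joint): Turn of the clamp nut inside the ratchet head, rad, growing clockwise from above (tightening). It starts loose between 0.9 and 1.7; at 4.0 it is tight and comes up solid. Friction about 0.35 N m (3.5 N on the lever's grip); it stays where left, slipping back at most 0.03 rad in a back swing.
- ratchet (a joint): Lever angle, rad, clockwise from above: 0 = straight out to the front (-x, towards the robot), + = swung left (+y), - = right. The bracket's cheeks stop it at +-0.78. Swung clockwise (to the left) it drives the nut; swung back (to the right) it clicks over the teeth and the nut stays. Up to 0.4 rad (one tooth) is lost at each change. Moves freely, stays where left.
- nut_axis (a point): On the axis of the clamp nut, about which the lever turns, 139 mm above the bench.
- lever_grip (a point): Middle of the lever's black round grip sleeve, 100 mm from the nut's axis, 138 mm above the bench. Sleeve 18 mm thick, level, from 64 to 130 mm from the axis; the steel head is a disc 52 mm across. 29 mm free below the grip to the platform. May be pushed sideways from either side.
- flask_mid (a point): Centre (half-way up) of the conical glass flask, 145 mm tall, foot 85 mm across, neck 34 mm, 0.14 kg, loose on the platform in its left or right bay: 130 to 160 mm behind the nut, 90 mm to one side of the middle, with a fixed side bar 3 mm beyond it. A screwed-down white rack of small tubes (100 x 64 mm, 98 tall) fills the other bay.
- wash_mid (a point): Centre of a loose white wash bottle on the bench left of the shaker, 64 mm diameter, 190 mm tall with its spout (this point 70 mm up). Leave it alone.
- meter_mid (a point): Centre of a loose hand-held meter lying on the bench right of the shaker, 152 x 76 x 22 mm. Leave it alone.
- beaker_mid (a point): Centre of a loose glass beaker on the bench left of the shaker, 68 mm diameter, 88 mm tall. Leave it alone.
Not all that is in view belongs to the job. What is shaped like the part that bears flask_mid but orange or purple is not meant.

How it is judged (in metres and radians):
On the way, in this order (a step that is already met when the one before it is completed fails the run):
1. the bar stands beside the flask and the plunger pin is fully home in the hole there (value of joint plunger below 0.002 m and (y of flask_mid in the frame of bar_mid between 0.042 and 0.06 m or y of flask_mid in the frame of bar_mid between -0.06 and -0.042 m)), for 0.2 s.
2. the clamp nut is tight (value of joint nut above 3.9 rad), for 0.2 s.
At the end, for the whole second after the job is handed in: The bar's axis is 42 to 60 mm sideways from the flask's axis (the hole on the flask's side), the plunger pin is home within 2 mm, the clamp nut is tight (turned to within 0.1 rad of its solid stop), and the flask stands upright within 20 mm of where it was (all of step 1 and value of joint nut above 3.9 rad and distance of flask_mid from where it was at the start of the episode below 0.02 m and angle between flask_mid's own z axis and vertical below 0.1 rad); the robot touches nothing.
It fails at once if the flask is knocked over or pushed more than 20 mm out of its place (angle between flask_mid's own z axis and vertical above 0.35 rad or distance of flask_mid from where it was at the start of the episode above 0.02 m).
It fails at once if the wash bottle, the meter or the beaker is knocked more than 20 mm away (distance of any of wash_mid, meter_mid, beaker_mid from where it was at the start of the episode above 0.02 m).
It also fails if it takes over 72 s, if anything falls off the work surface, if the arm or the gripper's body presses on something with over 40 N, if the wrist force passes 120 N, or if a joint passes its speed limit or range.

ROBOT

A 6-joint arm with a two-finger parallel gripper is mounted at the origin on the work surface. World frame = base frame: x ahead of the robot, y to its left, z up, the work surface at z = 0. Lengths are in m, angles in degrees, forces in N, time in s.
With the tool pointing down it reaches from about 0.375 to 0.9 m from the base axis. Payload 3.1 kg.
Tool frame: the origin (TCP) lies at the very end of the fingers, on their centre line; the grasp point (between the pads) lies 19 mm behind it; z points along the fingers, y is the direction in which the jaws open and shut (so a half turn about z gives the same grasp; the last joint's range is limited). The gripper opens to 87 mm and grips with 3 to 60 N. Pads are 19 mm wide; open, the fingers measure 117 mm over their backs; the gripper's body (75 mm by 190 mm) begins 51 mm behind the grasp point.
Start: joints at [-74.628, 30.224, 82.088, -0, 67.689, -10.227], TCP at [0.27, -0.564, 0.202] pointing down, gripper open.
Joint ranges: [-176.69, 176.69], [-43.24, 126.21], [12.49, 139.97], [-82, 262], [0, 151.66], [-163.58, 163.58]. Speed limits (degrees/s): [159.86, 159.86, 180, 180, 180, 180].

INTERFACE

Orientations are given as a 3x3 rotation matrix whose columns are the frame's x, y, z axes.
In Python, from rig import readout, capture, camera_model, bot, spot_in, regions_of gives the robot as it stands.
- The arm moves only by the tool send_rows, never from a script. Its argument "moves" is a list that holds one entry, the list of rows, each a list of 7 numbers: the turn, a rotation vector about the tool's x, y, z in degrees, then the shift along the tool's x, y, z in cm, then the opening, from -1 (shut) to 1 (fully open). A call has exactly 5 rows; each row shifts and turns the commanded pose from where the row before left it, along the tool's axes as they then stand; what a row does not reach is not made up. A row lasts 1/10 s, in which the tool goes at most 50 mm and 8.59 degrees, less where a joint would pass 70% of its speed; a pose out of reach is approached as far as the arm can. A call with a gripper value outside its range is refused whole. The fingers move at their own pace and stop on an object; the grip force is fixed at half the most. Time passes only in rows, so rows that do not move let the fingers close, or fill a call up. It gives the time, the measured TCP pose, the force and the opening at its end, in the units of the state.
- readout.read_state(): the state, without advancing time (a new reading comes with each control period).
- capture(name): name is "side" or "top"; returns the picture (400x640x3 uint8, blue, green, red); there is no depth.
- camera_model(name): a dict with "camera_matrix" (3x3 intrinsics, pixels), "k1" (the pictures are not rectified: a ray, as slopes to the right and down, at radius r is drawn at 1 + k1 r^2 times it, then the intrinsics apply), "pose" (4x4, takes a point from camera to world coordinates). Camera axes: x right, y up, looking along -z (the intrinsics and any distortion apply to the point x, -y, -z); pixel columns grow to the right and rows downward; lengths in m; the calibration is good to about 2 mm. A picture is of the moment at which its call begins. camera_model takes no time and is no camera call.
- bot.hand_in(): hands the job in, once; it reports no verdict.
Trained networks look in the newest picture that a camera, given by its name, has taken for a name from the list of things; names that differ only in an ending like _2 or _b are one class to them, and where a whole thing is asked for, a point or a joint stands for the part that bears it (a point fixed in the world has none). Each returns a list of dicts, best first, with "p" (0 to 1); they miss things now and then, are a little off and sometimes report something else, mostly with a low value. They report only what shows in the picture. A call takes as long as a camera call. They do not tell look-alikes from the thing itself.
- spot_in(camera, thing): "location" ([x, y, z] in m, in world coordinates, good to about 4 mm: the middle of the surface that is visible of it).
- regions_of(camera, thing): "mask" (400x640 bool, what is visible of it).
The state is a dict: "time_s": time; "joint_positions": joint angles; "qvel": joint speeds; "tau": joint torques, N m; "position": TCP position; "tcp_rot": TCP orientation; "force": force on the tool from outside, world axes, zero at the start; "moment": the same for the moment, N m; "opening": opening from 0.0 (shut) to 1.0 (fully open).
Only numpy, scipy, OpenCV 4.12 (cv2) and the standard library are available. Lean on these libraries where they do the work, as an engineer would, in place of code of your own. Each camera call takes 0.05 s, during which the arm holds its last target. There are 200 camera calls.

## Working session

There is one attempt and no reset: what is moved stays moved. The work goes in short steps, Python scripts to look and compute and a tool call to move; the robot and the scene stay as the last step left them, time stands still between calls to the robot, and variables do not carry over. Pictures are saved under pics/ and viewed, about 8 in all and at most 12, crops included, and the job is handed in when it is done.

Besides the shell and the picture viewer there is one more tool, called as name(argument=value, ...), one argument or row to a line, values as JSON. send_rows: Moves the arm, as the interface text tells. Its arguments: {"type":"object","properties":{"moves":{"type":"array","items":{"type":"array","items":{"type":"array","items":{"type":"number"}}}}},"required":["moves"]}

```bash
mkdir -p pics; ls
python3 - <<'E'
from rig import readout, capture, camera_model, bot, spot_in, regions_of
import cv2
for c in ("top","side"):
    im=capture(c); cv2.imwrite(f"pics/{c}0.png",im)
    for t in ("knob_grip","nut_axis","lever_grip","flask_mid","bar_mid","shaker","wash_mid","meter_mid","beaker_mid"):
        try: print(c,t,[( [round(float(v),3) for v in d["location"]],round(float(d["p"]),2)) for d in spot_in(c,t)][:3])
        except Exception as e: print(c,t,e)
print(readout.read_state())
E
```

```text
pics
top knob_grip []
top nut_axis [([0.567, -0.048, 0.156], 0.51)]
top lever_grip [([0.539, -0.062, 0.147], 0.89)]
top flask_mid [([0.779, -0.313, 0.068], 0.88), ([0.421, -0.315, 0.068], 0.77), ([0.717, -0.095, 0.17], 0.69)]
top bar_mid [([0.585, -0.036, 0.13], 0.56)]
top shaker [([0.661, -0.023, 0.102], 0.81)]
top wash_mid [([0.47, 0.199, 0.113], 0.67)]
top meter_mid [([0.62, -0.32, 0.021], 0.58), ([0.563, -0.047, 0.155], 0.55)]
top beaker_mid [([0.585, 0.286, 0.033], 0.62)]
side knob_grip [([0.468, 0.235, 0.097], 0.75)]
side nut_axis []
side lever_grip [([0.595, -0.108, 0.176], 0.74), ([0.52, -0.054, 0.143], 0.6)]
side flask_mid [([0.411, -0.31, 0.058], 0.96), ([0.72, -0.081, 0.16], 0.75), ([0.776, -0.323, 0.138], 0.51)]
side bar_mid [([0.58, -0.023, 0.136], 0.85), ([0.596, -0.11, 0.178], 0.45)]
side shaker [([0.635, 0.072, 0.101], 0.63)]
side wash_mid [([0.468, 0.233, 0.093], 0.89)]
side meter_mid [([0.56, -0.349, 0.018], 0.56)]
side beaker_mid [([0.582, 0.289, 0.061], 0.81)]
{'time_s': 1.0, 'joint_positions': array([-7.46265212e+01,  3.02220841e+01,  8.20876351e+01,  2.83855729e-03,
        6.76893072e+01, -1.02275043e+01]), 'qvel': array([ 0.06868396, -0.01571582, -0.02157881,  0.05026491, -0.03962758,
        0.07446121]), 'tau': array([ 6.45940236e-04, -4.40021431e+01, -1.76991034e+01,  6.35469030e-02,
        5.05454885e-02, -4.99730902e-06]), 'position': array([ 0.27009649, -0.56360422,  0.20216401]), 'tcp_rot': array([[ 9.01833238e-01,  4.32084261e-01,  4.86981300e-05],
       [ 4.32084262e-01, -9.01833239e-01, -4.23309712e-06],
       [ 4.20885376e-05,  2.48592432e-05, -9.99999999e-01]]), 'force': array([ 0.65794039, -0.43386315,  0.03087682]), 'moment': array([-0.06080899, -0.0129697 , -0.01819149]), 'opening': 1.0005574329716762}
```

View pics/top0.png

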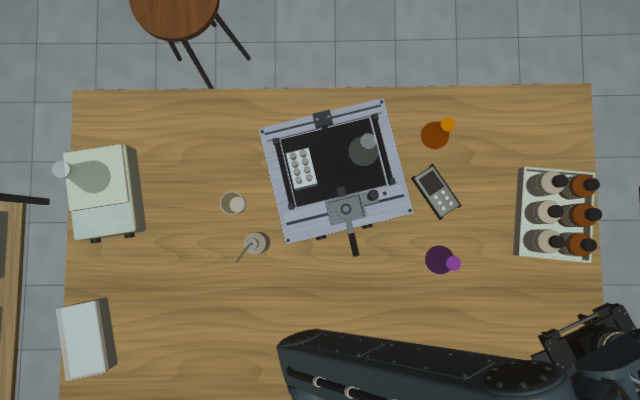

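View pics/side0.png

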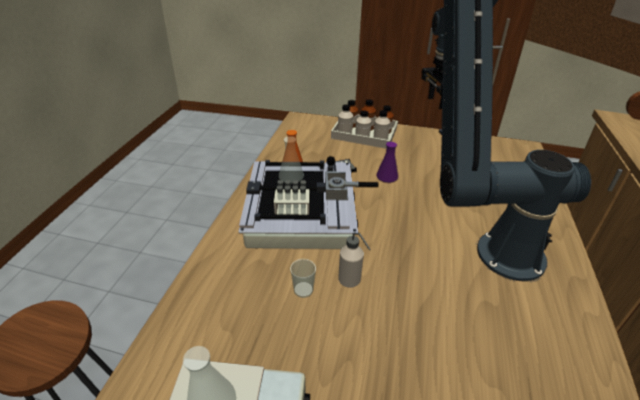

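Top view: the flask is at about (363,148), in the right bay. The knob is at (373,195), the nut at (345,209) and the lever runs to (354,252). The rack is on the left, so the bar has to move right. The orange and purple flasks are decoys. I'll enlarge for precision.

Run:
```python
import cv2
a=cv2.imread("pics/top0.png")[90:260,250:425]; cv2.imwrite("pics/topc.png",cv2.resize(a,None,fx=3.5,fy=3.5,interpolation=cv2.INTER_CUBIC))
a=cv2.imread("pics/side0.png")[145:255,235:395]; cv2.imwrite("pics/sidec.png",cv2.resize(a,None,fx=5,fy=5,interpolation=cv2.INTER_CUBIC))
from rig import camera_model
for c in("top","side"): print(camera_model(c))
```

```text
{'camera_matrix': array([[431.98659914,   0.        , 313.25043451],
       [  0.        , 431.98659914, 195.35403217],
       [  0.        ,   0.        ,   1.        ]]), 'k1': 0.03389412982141218, 'pose': array([[-0.00246712,  0.99677661, -0.08018915,  0.50445892],
       [-0.99967572, -0.00449077, -0.02506552,  0.01277317],
       [-0.02534484,  0.0801013 ,  0.99646446,  1.3197906 ],
       [ 0.        ,  0.        ,  0.        ,  1.        ]])}
{'camera_matrix': array([[397.1405376 ,   0.        , 315.48142803],
       [  0.        , 397.1405376 , 196.08112273],
       [  0.        ,   0.        ,   1.        ]]), 'k1': -0.08911667961574987, 'pose': array([[-0.97178186,  0.14795025, -0.18371374,  0.39197232],
       [-0.23577879, -0.58629361,  0.77502785,  0.95838761],
       [ 0.00695538,  0.79647381,  0.60463302,  0.85783342],
       [ 0.        ,  0.        ,  0.        ,  1.        ]])}
```

View pics/topc.png

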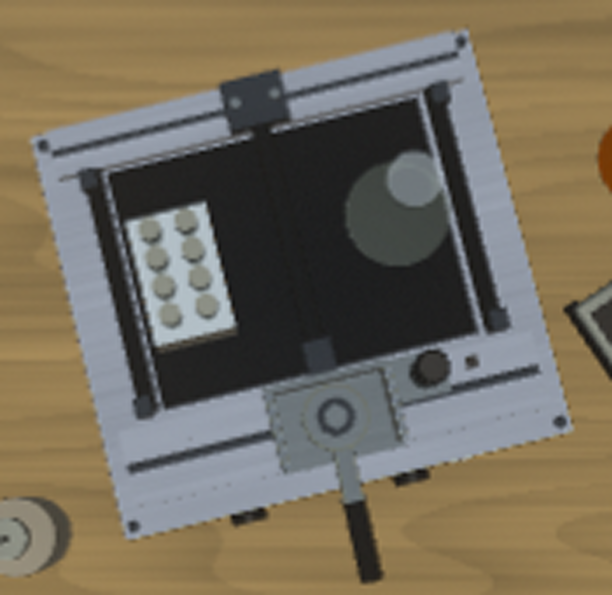

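View pics/sidec.png

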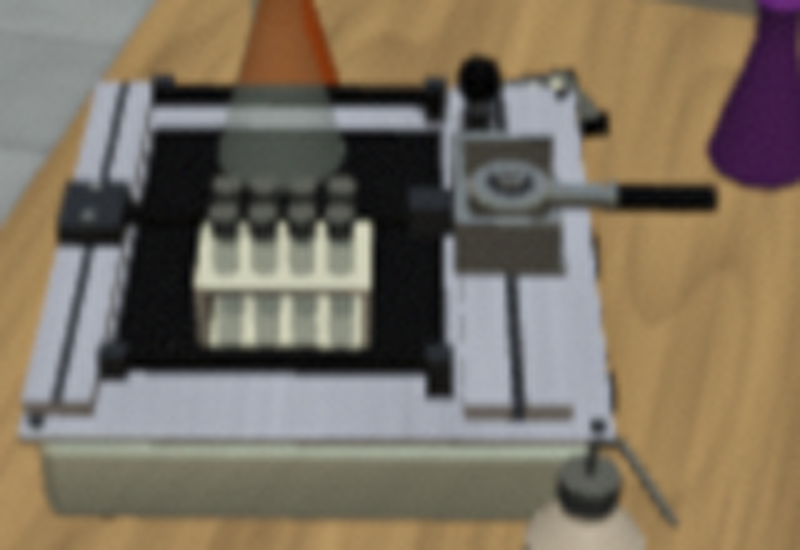

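Crops: platform corners are at (34,140), (466,31), (572,430) and (128,540), the knob at (432,366), the nut at (336,417), and the grip runs from (353,502) to (372,580). Flask foot is centred around (397,215). In the side crop the knob is at (480,78).

```bash
cat > h.py <<'E'
import numpy as np, cv2
from rig import readout, capture, camera_model, bot, spot_in, regions_of
def pix(c,u,v,z):
    m=camera_model(c);K=m["camera_matrix"];P=m["pose"];k=m["k1"]
    d=np.array([(u-K[0,2])/K[0,0],(v-K[1,2])/K[1,1]]);s=d.copy()
    for _ in range(20): s=d/(1+k*(s@s))
    r=P[:3,:3]@np.array([s[0],-s[1],-1.]);o=P[:3,3]
    return o+r*(z-o[2])/r[2]
def proj(c,p):
    m=camera_model(c);K=m["camera_matrix"];P=m["pose"]
    q=P[:3,:3].T@(np.array(p)-P[:3,3]);s=np.array([q[0],-q[1]])/-q[2];s=s*(1+m["k1"]*(s@s))
    return K[:2,:2]@s+K[:2,2]
def st():
    s=readout.read_state();print(round(s["time_s"],2),np.round(s["position"],4),np.round(s["force"],1),round(s["opening"],3));return s
E
python3 - <<'E'
from h import *
np.set_printoptions(precision=4,suppress=True)
T=lambda u,v,z:pix("top",250+u/3.5,90+v/3.5,z)
S=lambda u,v,z:pix("side",235+u/5,145+v/5,z)
C=[T(*p,.1) for p in((34,140),(466,31),(572,430),(128,540))]
print(C); c=np.mean(C,0)
ex=(C[0]+C[1]-C[2]-C[3])/2; ey=(C[0]+C[3]-C[1]-C[2])/2
print(np.linalg.norm(ex),np.linalg.norm(ey),np.degrees(np.arctan2(ex[1],ex[0])),np.degrees(np.arctan2(-ey[0],ey[1])))
a=(np.arctan2(ex[1],ex[0])+np.arctan2(-ey[0],ey[1]))/2; R=np.array([[np.cos(a),-np.sin(a)],[np.sin(a),np.cos(a)]])
print("centre",c,"yaw",np.degrees(a))
n=c[:2]+R@[-.115,0]; k=n+R@[.018,-.078]
print("predicted nut",n,"knob",k,"lever if 0", n+R@[-.1,0])
print("knob top",T(432,366,.186),"side ball",S(480,78,.178),"nut",T(336,417,.15),"lever ends",T(353,502,.147),T(372,580,.147))
print("flask",T(397,215,.1))
for p in [T(432,366,.186),T(336,417,.15),T(397,215,.1),T(353,502,.147),T(372,580,.147)]: print(R.T@(p[:2]-c[:2]))
E
```

```text
[array([0.7917, 0.1969, 0.1   ]), array([ 0.8792, -0.1576,  0.1   ]), array([ 0.5521, -0.2373,  0.1   ]), array([0.465 , 0.1188, 0.1   ])]
0.3362862805757906 0.3658705716425873 13.566976734155 13.803824049603104
centre [ 0.672  -0.0198  0.1   ] yaw 13.685400391879051
predicted nut [ 0.5603 -0.047 ] knob [ 0.5962 -0.1185] lever if 0 [ 0.4631 -0.0707]
knob top [ 0.597  -0.1166  0.186 ] side ball [ 0.5946 -0.1085  0.178 ] nut [ 0.5608 -0.0463  0.15  ] lever ends [ 0.4953 -0.059   0.147 ] [ 0.4357 -0.0729  0.147 ]
flask [ 0.7274 -0.0997  0.1   ]
[-0.0957 -0.0763]
[-0.1143  0.0005]
[ 0.0349 -0.0908]
[-0.1809  0.0037]
[-0.2421  0.0043]
```

Everything agrees within 2 mm: bar is at y≈0, yaw is 13.7°, lever angle ≈0. Next I align the tool with the shaker axes (tool x = shaker x, tool y = -shaker y) and go above the knob.

send_rows(
  moves=[
    [[0,0,6,0,0,-4,1],[0,0,5.9,0,0,-4,1],[0,0,0,3.5,-3,0,1],[0,0,0,3.5,-3,0,1],[0,0,0,3.5,-3,0,1]],
  ],
)

```text
time_s: 1.5
position: [0.3513, -0.4504, 0.2826]
tcp_rot: [[0.972, 0.235, 0.001], [0.235, -0.972, -0.001], [0.001, 0.001, -1.0]]
force: [0.6, -0.6, -0.2]
opening: 1.001
```

send_rows(
  moves=[
    [[0,0,0,3.5,-3,0,1],[0,0,0,3.5,-3,0,1],[0,0,0,3.5,-3,0,1],[0,0,0,3.5,-3,0,1],[0,0,0,3.5,-3,0,1]],
  ],
)

```text
time_s: 2.0
position: [0.4861, -0.2625, 0.2824]
tcp_rot: [[0.972, 0.237, 0.0], [0.237, -0.972, -0.0], [0.0, 0.001, -1.0]]
force: [0.9, -0.8, -1.0]
opening: 1.003
```

send_rows(
  moves=[
    [[0,0,0,3.5,-3,0,1],[0,0,0,3.5,-3,0,1],[0,0,0,3.5,-2.5,0,1],[0,0,0,0,0,0,1],[0,0,0,0,0,0,1]],
  ],
)

```text
time_s: 2.5
position: [0.5674, -0.1558, 0.282]
tcp_rot: [[0.971, 0.239, -0.001], [0.239, -0.971, -0.0], [-0.001, 0.0, -1.0]]
force: [-0.3, -0.3, -0.8]
opening: 1.0
```

```bash
cat >> h.py <<'E'
CEN=np.array([.6722,-.0194]);A=np.radians(13.685);R=np.array([[np.cos(A),-np.sin(A)],[np.sin(A),np.cos(A)]])
def tgt(x,y,z):
    "target in shaker frame -> shift in tool axes, cm"
    s=st();p=np.append(CEN+R@[x,y],z);d=s["tcp_rot"].T@(p-s["position"])
    print("shift cm",np.round(d*100,2),"yaw x",round(float(np.degrees(np.arctan2(s["tcp_rot"][1,0],s["tcp_rot"][0,0]))),2),"tilt",np.round(s["tcp_rot"][:,2],3),"j",np.round(s["joint_positions"],1),"shaker pos",np.round(R.T@(s["position"][:2]-CEN),4))
E
python3 -c "
from h import *
tgt(-.097,-.0775,.158)"
```

```text
2.5 [ 0.5674 -0.1558  0.282 ] [-0.3 -0.3 -0.8] 1.0
shift cm [ 3.73 -3.01 12.4 ] yaw x 13.85 tilt [-0.001 -0.    -1.   ] j [-26.2  22.7  81.8  -0.   75.5  50. ] shaker pos [-0.1341 -0.1077]
```

send_rows(
  moves=[
    [[0,0,0,3.7,-3,0,1],[0,0,0,0,0,3,1],[0,0,0,0,0,3,1],[0,0,0,0,0,1.5,1],[0,0,0,0,0,0,1]],
  ],
)

```text
time_s: 3.0
position: [0.5933, -0.1195, 0.2044]
tcp_rot: [[0.972, 0.235, -0.006], [0.235, -0.972, 0.002], [-0.006, -0.003, -1.0]]
force: [-0.3, -0.5, 0.4]
opening: 1.001
```

```bash
python3 -c "
from h import *
tgt(-.097,-.0775,.158)
a=capture('side'); print(proj('side',[.5962,-.1175,.174]))
cv2.imwrite('pics/s1.png',cv2.resize(a[110:240,240:420],None,fx=4.4,fy=4.4,interpolation=cv2.INTER_CUBIC))"
```

```text
3.0 [ 0.5933 -0.1195  0.2044] [-0.3 -0.5  0.4] 1.001
shift cm [ 0.36 -0.1   4.64] yaw x 13.59 tilt [-0.006  0.002 -1.   ] j [-21.9  28.7  84.6  -0.   67.1  54.5] shaker pos [-0.1004 -0.0786]
[331.06208798 160.14980174]
```

View pics/s1.png

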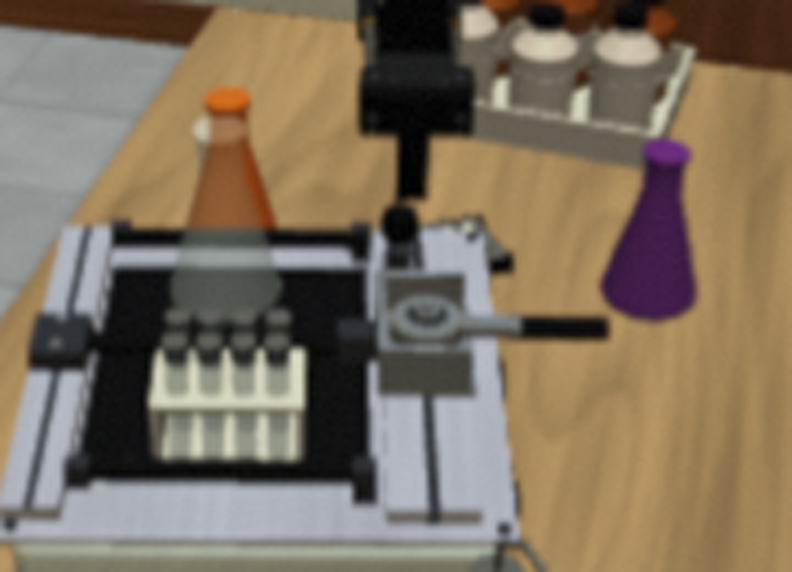

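The gripper sits centred just above the knob at crop (400,222), which matches my predicted knob point of (401,221). Descend and grip.

send_rows(
  moves=[
    [[0,0,0,0.3,-0.1,1.5,1],[0,0,0,0,0,1.5,1],[0,0,0,0,0,1.5,1],[0,0,0,0,0,0,1],[0,0,0,0,0,0,1]],
  ],
)

```text
time_s: 3.55
position: [0.5991, -0.1175, 0.1626]
tcp_rot: [[0.972, 0.236, 0.001], [0.236, -0.972, -0.0], [0.001, 0.001, -1.0]]
force: [-0.0, -0.1, -0.1]
opening: 0.999
```

send_rows(
  moves=[
    [[0,0,0,0,0,0,-1],[0,0,0,0,0,0,-1],[0,0,0,0,0,0,-1],[0,0,0,0,0,0,-1],[0,0,0,0,0,0,-1]],
  ],
)

```text
time_s: 4.05
position: [0.5987, -0.1171, 0.1624]
tcp_rot: [[0.972, 0.237, 0.0], [0.237, -0.972, -0.0], [0.0, 0.0, -1.0]]
force: [0.6, 0.5, 0.1]
opening: 0.631
```

send_rows(
  moves=[
    [[0,0,0,0,0,0,-1],[0,0,0,0,0,0,-1],[0,0,0,0,0,0,-1],[0,0,0,0,0,0,-1],[0,0,0,0,0,0,-1]],
  ],
)

```text
time_s: 4.55
position: [0.5987, -0.1174, 0.162]
tcp_rot: [[0.972, 0.237, 0.0], [0.237, -0.972, -0.0], [0.0, 0.0, -1.0]]
force: [0.6, -1.8, -1.5]
opening: 0.256
```

```bash
python3 -c "
from h import *
tgt(-.097,-.0775,.158)"
```

```text
4.55 [ 0.5987 -0.1174  0.162 ] [ 0.6 -1.8 -1.5] 0.256
shift cm [-0.24 -0.03  0.4 ] yaw x 13.7 tilt [ 0. -0. -1.] j [-21.6  31.7  86.6  -0.   61.6  54.8] shaker pos [-0.0946 -0.0778]
```

send_rows(
  moves=[
    [[0,0,0,0,0,0,-1],[0,0,0,0,0,-0.3,-1],[0,0,0,0,0,-0.4,-1],[0,0,0,0,0,-0.4,-1],[0,0,0,0,0,0,-1]],
  ],
)

```text
time_s: 5.05
position: [0.5985, -0.117, 0.1728]
tcp_rot: [[0.972, 0.237, -0.001], [0.237, -0.972, 0.0], [-0.0, -0.0, -1.0]]
force: [1.8, -1.0, -9.8]
opening: 0.254
```

About 10 N pulls down and the tool rose 10.8 mm, so the plunger is up. Slide right.

send_rows(
  moves=[
    [[0,0,0,0,0.4,0,-1],[0,0,0,0,0.5,0,-1],[0,0,0,0,0.5,0,-1],[0,0,0,0,0.6,0,-1],[0,0,0,0,0,0,-1]],
  ],
)

```text
time_s: 5.55
position: [0.6035, -0.1379, 0.173]
tcp_rot: [[0.972, 0.236, -0.0], [0.236, -0.972, -0.001], [-0.0, 0.001, -1.0]]
force: [1.7, -0.5, -10.1]
opening: 0.252
```

```bash
python3 -c "
from h import *
tgt(-.097,-.1175,.169)"
```

```text
5.55 [ 0.6035 -0.1379  0.173 ] [  1.7  -0.5 -10.1] 0.252
shift cm [-0.22  1.86  0.4 ] yaw x 13.67 tilt [-0.    -0.001 -1.   ] j [-23.2  31.6  84.7  -0.1  63.7  53.2] shaker pos [-0.0948 -0.0989]
```

send_rows(
  moves=[
    [[0,0,0,0,0,0.3,-0.2],[0,0,0,0,0,0,-0.2],[0,0,0,0,0,0.3,-0.2],[0,0,0,0,0,0.4,-0.2],[0,0,0,0,0,0,-0.2]],
  ],
)

```text
time_s: 6.05
position: [0.6031, -0.1365, 0.163]
tcp_rot: [[0.972, 0.237, -0.001], [0.237, -0.972, -0.0], [-0.001, -0.0, -1.0]]
force: [0.4, 0.3, -0.9]
opening: 0.396
```

```bash
python3 -c "
from h import *
tgt(-.097,-.1175,.162)"
```

```text
6.05 [ 0.6031 -0.1365  0.163 ] [ 0.4  0.3 -0.9] 0.396
shift cm [-0.22  2.01  0.1 ] yaw x 13.71 tilt [-0.001 -0.    -1.   ] j [-23.1  32.3  85.3  -0.   62.5  53.2] shaker pos [-0.0949 -0.0974]
```

send_rows(
  moves=[
    [[0,0,0,0,0.5,0,-0.2],[0,0,0,0,0.6,0,-0.2],[0,0,0,0,0.6,0,-0.2],[0,0,0,0,0.4,0,-0.2],[0,0,0,0,0.2,0,-0.2]],
  ],
)

```text
time_s: 6.55
position: [0.6083, -0.1583, 0.1627]
tcp_rot: [[0.972, 0.237, -0.002], [0.237, -0.972, 0.002], [-0.001, -0.002, -1.0]]
force: [-0.2, 2.3, 0.8]
opening: 0.401
```

send_rows(
  moves=[
    [[0,0,0,0,0.1,0,-0.2],[0,0,0,0,0.1,0,-0.2],[0,0,0,0,0.1,0,-0.2],[0,0,0,0,0.1,0,-0.2],[0,0,0,0,0,0,-0.2]],
  ],
)

```text
time_s: 7.05
position: [0.6098, -0.163, 0.1632]
tcp_rot: [[0.972, 0.237, 0.0], [0.237, -0.972, -0.0], [-0.0, 0.0, -1.0]]
force: [-2.2, 1.1, 0.2]
opening: 0.399
```

```bash
python3 -c "
from h import *
tgt(-.097,-.1175,.162)
a=capture('side')
for z in(.174,.182):print(proj('side',[*(CEN+R@[-.097,-.1175]),z]))
cv2.imwrite('pics/s2.png',cv2.resize(a[110:240,240:420],None,fx=4.4,fy=4.4,interpolation=cv2.INTER_CUBIC))"
```

```text
7.05 [ 0.6098 -0.163   0.1632] [-2.2  1.1  0.2] 0.399
shift cm [-0.24 -0.73  0.12] yaw x 13.7 tilt [ 0. -0. -1.] j [-25.1  33.2  83.4  -0.   63.4  51.2] shaker pos [-0.0946 -0.1248]
[330.65392055 153.71638681]
[330.72510092 151.63826462]
```

send_rows(
  moves=[
    [[0,0,0,0,0.1,0,-0.2],[0,0,0,0,0.1,0,-0.2],[0,0,0,0,0,0,-0.2],[0,0,0,0,0,0,-0.2],[0,0,0,0,0,0,-0.2]],
  ],
)

```text
time_s: 7.6
position: [0.6099, -0.1636, 0.163]
tcp_rot: [[0.972, 0.237, -0.001], [0.237, -0.972, 0.002], [-0.0, -0.002, -1.0]]
force: [-1.0, 4.7, 0.8]
opening: 0.403
```

```bash
python3 -c "
from h import *
tgt(-.097,-.1175,.162)
a=capture('side')
cv2.imwrite('pics/s2.png',cv2.resize(a[110:240,240:420],None,fx=4.4,fy=4.4,interpolation=cv2.INTER_CUBIC))"
```

```text
7.6 [ 0.6099 -0.1636  0.163 ] [-1.   4.7  0.8] 0.403
shift cm [-0.23 -0.79  0.11] yaw x 13.7 tilt [-0.001  0.002 -1.   ] j [-25.2  33.3  83.3   0.1  63.6  51.1] shaker pos [-0.0947 -0.1254]
```

View pics/s2.png

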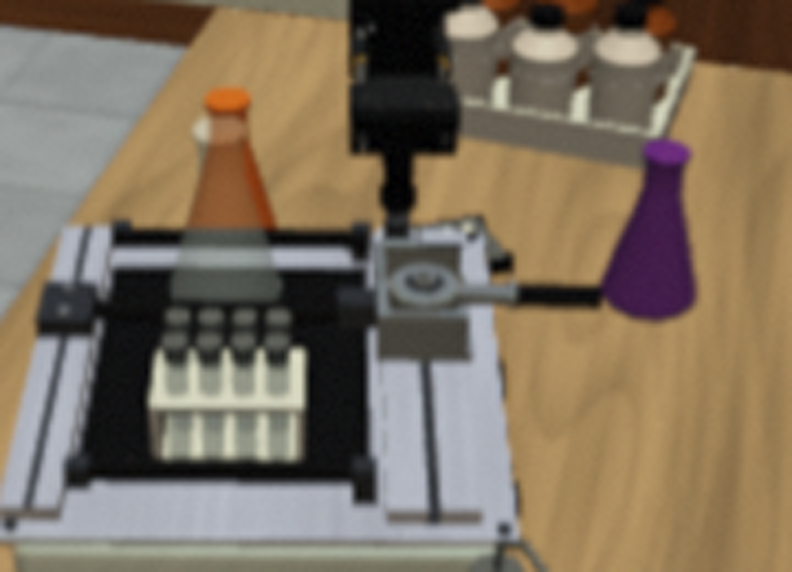

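The push force rose to 4.7 N and the tool stopped near -41 mm, which looks like a seated pin. The knob at crop (398,192) matches the home height. Retract up, then confirm.

send_rows(
  moves=[
    [[0,0,0,0,-0.5,0,-0.2],[0,0,0,0,0,-2,0.3],[0,0,0,-2,0,-3,0.3],[0,0,0,-4.5,-2,-2,0.3],[0,0,0,-4.5,-3,0,0.3]],
  ],
)

```text
time_s: 8.15
position: [0.4999, -0.1427, 0.2353]
tcp_rot: [[0.972, 0.236, 0.01], [0.236, -0.972, -0.008], [0.008, 0.01, -1.0]]
force: [0.1, -0.5, 0.6]
opening: 0.622
```

```bash
python3 -c "
from h import *
tgt(-.22,-.042,.126)
a=capture('side');b=capture('top')
for z in(.174,.182):print(proj('side',[*(CEN+R@[-.097,-.1185]),z]))
print('lever end0.04',proj('side',[*(CEN+R@[-.245,-.036]),.138]))
print(spot_in('side','lever_grip')[:2])
a=cv2.resize(a[130:210,300:400],None,fx=7,fy=7,interpolation=cv2.INTER_CUBIC);cv2.imwrite('pics/s3.png',a)"
```

```text
8.15 [ 0.4999 -0.1427  0.2353] [ 0.1 -0.5  0.6] 0.622
shift cm [-2.42 -3.81 10.87] yaw x 13.67 tilt [ 0.01  -0.008 -1.   ] j [-28.2  19.5  95.3  -0.1  64.6  48.2] shaker pos [-0.1966 -0.079 ]
[330.64438956 153.56027128]
[330.71548647 151.48288267]
lever end0.04 [377.0940613  176.82624251]
[{'location': [0.5336, -0.0927, 0.1404], 'p': 0.69}, {'location': [0.6349, 0.0703, 0.0979], 'p': 0.42}]
```

View pics/s3.png

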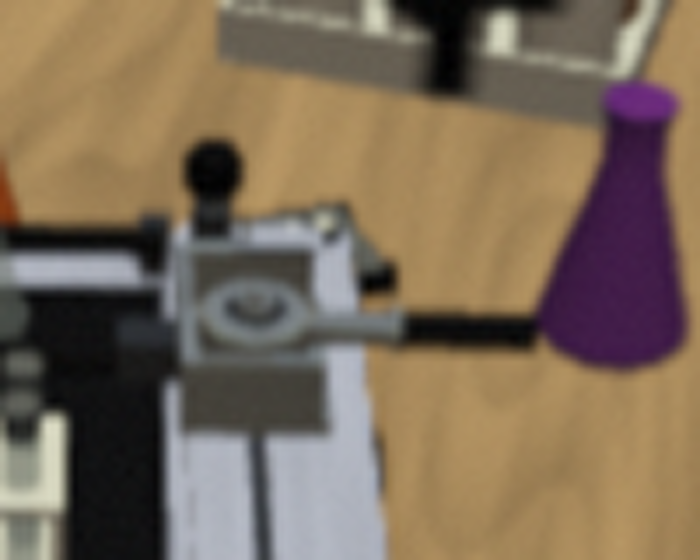

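The knob centre is at full-image (330.4,154.3). That fits the pin-home prediction (330.6,153.6), not the lifted one (151.5). The lever is ~+0.03 rad. Now straddle the lever grip.

send_rows(
  moves=[
    [[0,0,0,-2.4,-4.2,0,0.3],[0,0,0,0,0,3,0.3],[0,0,0,0,0,3,0.3],[0,0,0,0,0,2,0.3],[0,0,0,0,0,0,0.3]],
  ],
)

```text
time_s: 8.8
position: [0.4641, -0.1046, 0.1502]
tcp_rot: [[0.971, 0.237, -0.002], [0.237, -0.971, 0.0], [-0.002, -0.001, -1.0]]
force: [1.1, -0.7, 0.2]
opening: 0.652
```

```bash
python3 -c "
from h import *
tgt(-.22,-.037,.126)"
```

```text
8.8 [ 0.4641 -0.1046  0.1502] [ 1.1 -0.7  0.2] 0.652
shift cm [0.24 0.34 2.42] yaw x 13.72 tilt [-0.002  0.    -1.   ] j [-2.620e+01  2.350e+01  1.061e+02 -1.000e-01  5.050e+01  5.020e+01] shaker pos [-0.2223 -0.0336]
```

send_rows(
  moves=[
    [[0,0,0,0.2,0.3,1.2,0.3],[0,0,0,0,0,1.2,0.3],[0,0,0,0,0,0,-0.42],[0,0,0,0,0,0,-0.42],[0,0,0,0,0,0,-0.42]],
  ],
)

```text
time_s: 9.3
position: [0.4675, -0.1071, 0.1288]
tcp_rot: [[0.972, 0.237, 0.002], [0.237, -0.972, -0.001], [0.002, 0.002, -1.0]]
force: [-0.0, 0.1, -0.2]
opening: 0.459
```

send_rows(
  moves=[
    [[0,0,0,0,0,0,-0.42],[0,0,0,0,0,0,-0.42],[0,0,-4,0,0.7,0,-0.42],[0,0,0,0,0,0,-0.42],[0,0,0,0,0,0,-0.42]],
  ],
)

```text
time_s: 9.8
position: [0.4682, -0.1133, 0.1281]
tcp_rot: [[0.953, 0.302, 0.0], [0.302, -0.953, -0.0], [0.0, 0.0, -1.0]]
force: [0.9, 0.9, 0.4]
opening: 0.291
```

```bash
python3 -c "
from h import *
tgt(-.22,-.04,.126)"
```

```text
9.8 [ 0.4682 -0.1133  0.1281] [0.9 0.9 0.4] 0.291
shift cm [ 0.07 -0.3   0.21] yaw x 17.6 tilt [ 0. -0. -1.] j [-26.9  25.9 106.6   0.   47.4  45.5] shaker pos [-0.2205 -0.043 ]
```

send_rows(
  moves=[
    [[0,0,-8,0.1,1.5,0,-0.42],[0,0,-8,0.1,1.5,0,-0.42],[0,0,-8,0.1,1.5,0,-0.42],[0,0,-8,0.1,1.5,0,-0.42],[0,0,0,0,0,0,-0.42]],
  ],
)

```text
time_s: 10.3
position: [0.5026, -0.1643, 0.1282]
tcp_rot: [[0.648, 0.761, 0.002], [0.761, -0.648, -0.001], [0.0, 0.003, -1.0]]
force: [0.6, -1.3, 1.0]
opening: 0.289
```

```bash
cat >> h.py <<'E'
N=np.array([-.115,-.0395])
def lev():
    s=st();a=-(np.degrees(np.arctan2(s["tcp_rot"][1,0],s["tcp_rot"][0,0]))-np.degrees(A))
    q=R.T@(s["position"][:2]-CEN)-N
    f=R.T@s["force"][:2];t=np.radians(a)
    print("tool ang",round(float(a),1),"pos ang",np.round(np.degrees(np.arctan2(q[1],-q[0])),1),"r",round(float(np.hypot(*q)),4),"tang F(+left)",round(float(f@[np.sin(t),np.cos(t)]),1),"j",np.round(s["joint_positions"],0))
E
python3 -c "
from h import *
lev()"
```

```text
10.3 [ 0.5026 -0.1643  0.1282] [ 0.6 -1.3  1. ] 0.289
tool ang -35.9 pos ang -36.0 r 0.104 tang F(+left) -1.3 j [-30.  29. 100.  -0.  51.  10.]
```

Arc tracking is exact. Forward stroke (clockwise).

send_rows(
  moves=[
    [[0,0,-4,0,0.7,0,-0.42],[0,0,8,0.1,-1.45,0,-0.42],[0,0,8,0.1,-1.45,0,-0.42],[0,0,8,0.1,-1.45,0,-0.42],[0,0,8,0.1,-1.45,0,-0.42]],
  ],
)

```text
time_s: 10.8
position: [0.4694, -0.1206, 0.1278]
tcp_rot: [[0.933, 0.36, -0.002], [0.36, -0.933, 0.001], [-0.001, -0.001, -1.0]]
force: [0.2, -0.4, 0.4]
opening: 0.291
```

send_rows(
  moves=[
    [[0,0,8,0.1,-1.45,0,-0.42],[0,0,8,0.1,-1.45,0,-0.42],[0,0,8,0.1,-1.45,0,-0.42],[0,0,8,0.1,-1.45,0,-0.42],[0,0,8,0.1,-1.45,0,-0.42]],
  ],
)

```text
time_s: 11.3
position: [0.4674, -0.0492, 0.1279]
tcp_rot: [[0.946, -0.323, -0.002], [-0.323, -0.946, 0.001], [-0.002, -0.0, -1.0]]
force: [-0.2, -0.5, -0.0]
opening: 0.288
```

```bash
python3 -c "
from h import *
lev()"
```

```text
11.3 [ 0.4674 -0.0492  0.1279] [-0.2 -0.5 -0. ] 0.288
tool ang 32.5 pos ang 32.9 r 0.1085 tang F(+left) -0.5 j [-20.  25. 108.   0.  47.  89.]
```

send_rows(
  moves=[
    [[0,0,3,0.1,-0.55,0.3,-0.42],[0,0,2,0.1,-0.3,0,-0.42],[0,0,0,0,0,0,-0.42],[0,0,0,0,0,0,-0.42],[0,0,0,0,0,0,-0.42]],
  ],
)

```text
time_s: 11.8
position: [0.4731, -0.0433, 0.125]
tcp_rot: [[0.918, -0.396, -0.0], [-0.396, -0.918, 0.0], [-0.0, 0.0, -1.0]]
force: [-0.6, -0.5, -0.4]
opening: 0.29
```

```bash
python3 -c "
from h import *
lev()
a=capture('side')
cv2.imwrite('pics/s4.png',cv2.resize(a[130:210,300:400],None,fx=7,fy=7,interpolation=cv2.INTER_CUBIC))"
```

```text
11.8 [ 0.4731 -0.0433  0.125 ] [-0.6 -0.5 -0.4] 0.29
tool ang 37.0 pos ang 37.0 r 0.1053 tang F(+left) -0.7 j [-19.  26. 108.  -0.  47.  95.]
```

View pics/s4.png

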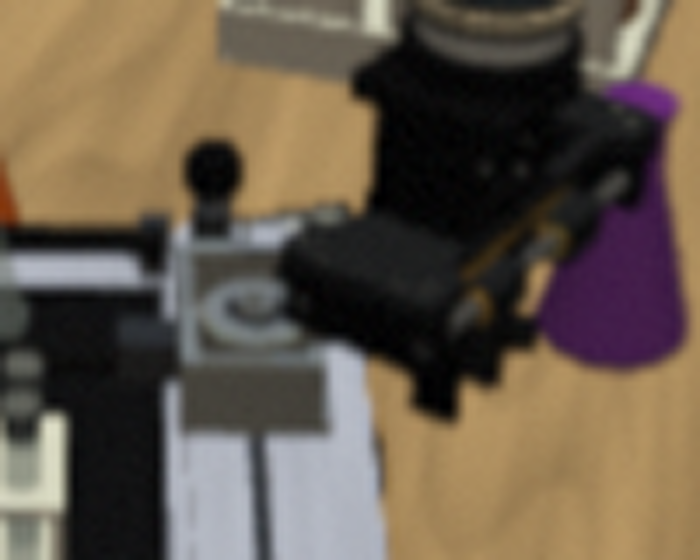

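The lever is held between the fingers: nothing of it shows elsewhere, and the knob is still at its home height. Back swing.

send_rows(
  moves=[
    [[0,0,-8,0.1,1.45,0,-0.42],[0,0,-8,0.1,1.45,0,-0.42],[0,0,-8,0.1,1.45,0,-0.42],[0,0,-8,0.1,1.45,0,-0.42],[0,0,-8,0.1,1.45,0,-0.42]],
  ],
)

```text
time_s: 12.35
position: [0.4683, -0.1148, 0.125]
tcp_rot: [[0.956, 0.292, -0.002], [0.292, -0.956, 0.001], [-0.002, -0.002, -1.0]]
force: [-0.7, -0.7, 1.1]
opening: 0.291
```

send_rows(
  moves=[
    [[0,0,-8,0.1,1.45,0,-0.42],[0,0,-8,0.1,1.45,0,-0.42],[0,0,-8,0.1,1.45,0,-0.42],[0,0,-8,0.1,1.45,0,-0.42],[0,0,-5,0,0.9,0,-0.42]],
  ],
)

```text
time_s: 12.85
position: [0.4956, -0.1632, 0.1246]
tcp_rot: [[0.589, 0.808, -0.026], [0.808, -0.589, 0.014], [-0.004, -0.029, -1.0]]
force: [-29.4, 11.5, 32.8]
opening: 0.288
```

```bash
python3 -c "
from h import *
lev()"
```

```text
12.85 [ 0.4956 -0.1632  0.1246] [-29.4  11.5  32.8] 0.288
tool ang -40.2 pos ang -32.8 r 0.1078 tang F(+left) 30.5 j [-30.  29. 100.  -0.  52.   6.]
```

send_rows(
  moves=[
    [[0,0,8,0.1,-1.45,0,-0.42],[0,0,8,0.1,-1.45,0,-0.42],[0,0,8,0.1,-1.45,0,-0.42],[0,0,8,0.1,-1.45,0,-0.42],[0,0,8,0.1,-1.45,0,-0.42]],
  ],
)

```text
time_s: 13.35
position: [0.4668, -0.1093, 0.125]
tcp_rot: [[0.973, 0.23, -0.0], [0.23, -0.973, 0.0], [-0.0, -0.0, -1.0]]
force: [0.2, -0.2, -0.1]
opening: 0.29
```

```bash
python3 -c "
from h import *
lev()"
```

```text
13.35 [ 0.4668 -0.1093  0.125 ] [ 0.2 -0.2 -0.1] 0.29
tool ang 0.4 pos ang 0.4 r 0.1058 tang F(+left) -0.2 j [-27.  26. 107.  -0.  47.  50.]
```

Near -40° of the back swing something pushed back (~30 N sideways and 33 N up), so from now on I stay within about -30° and 3 mm higher. The force is clear again, so I continue the forward stroke, slower towards the end.

send_rows(
  moves=[
    [[0,0,8,0.1,-1.45,-0.3,-0.42],[0,0,8,0.1,-1.45,0,-0.42],[0,0,3,0,-0.55,0,-0.42],[0,0,3,0,-0.55,0,-0.42],[0,0,3,0,-0.55,0,-0.42]],
  ],
)

```text
time_s: 13.85
position: [0.466, -0.0642, 0.128]
tcp_rot: [[0.98, -0.199, -0.0], [-0.199, -0.98, 0.0], [-0.0, -0.0, -1.0]]
force: [0.5, 0.7, 0.2]
opening: 0.289
```

send_rows(
  moves=[
    [[0,0,3,0,-0.55,0,-0.42],[0,0,3,0,-0.55,0,-0.42],[0,0,3,0,-0.55,0,-0.42],[0,0,3,0,-0.55,0,-0.42],[0,0,2,0,-0.4,0,-0.42]],
  ],
)

```text
time_s: 14.35
position: [0.4736, -0.0394, 0.128]
tcp_rot: [[0.903, -0.43, -0.0], [-0.43, -0.903, 0.0], [-0.0, -0.0, -1.0]]
force: [-0.3, 0.1, 0.5]
opening: 0.292
```

```bash
python3 -c "
from h import *
lev();
for t in ('knob_grip','flask_mid'):
  for c in('side','top'):
    capture(c);print(t,c,[np.round(d['location'],3) for d in spot_in(c,t)][:3])
a=capture('side')
cv2.imwrite('pics/s5.png',cv2.resize(a[120:210,290:410],None,fx=6,fy=6,interpolation=cv2.INTER_CUBIC))"
```

```text
14.35 [ 0.4736 -0.0394  0.128 ] [-0.3  0.1  0.5] 0.292
tool ang 39.1 pos ang 39.0 r 0.1064 tang F(+left) -0.1 j [-18.  26. 107.   0.  47.  97.]
knob_grip side [array([ 0.602, -0.153,  0.176])]
knob_grip top [array([ 0.667, -0.029,  0.104])]
flask_mid side [array([ 0.723, -0.084,  0.166]), array([ 0.412, -0.305,  0.042]), array([ 0.773, -0.323,  0.139])]
flask_mid top [array([ 0.716, -0.096,  0.171]), array([ 0.778, -0.313,  0.067])]
```

View pics/s5.png

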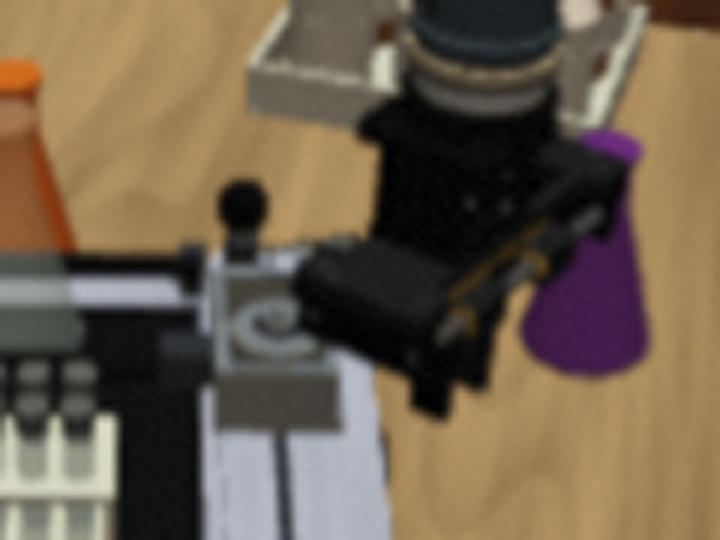

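The lever sleeve should stick out beyond the fingertips at about (430,410) and doesn't. Drive friction is also missing, so the lever may have slipped out. Lift clear and look.

send_rows(
  moves=[
    [[0,0,0,0,0,-3,-0.42],[0,0,0,0,0,-4,-0.42],[0,0,-8,0,-4,-3,0],[0,0,-8,0,-4,-3,0.3],[0,0,-8,0,-4,0,0.3]],
  ],
)

```text
time_s: 15.3
position: [0.5135, 0.0748, 0.2627]
tcp_rot: [[1.0, -0.018, 0.011], [-0.018, -1.0, -0.001], [0.011, 0.001, -1.0]]
force: [1.8, 0.2, 0.2]
opening: 0.479
```

```bash
python3 -c "
from h import *
lev()
a=capture('side');b=capture('top')
a=cv2.resize(a[120:220,290:410],None,fx=5,fy=5,interpolation=cv2.INTER_CUBIC)
b=cv2.resize(b[170:270,320:400],None,fx=5,fy=5,interpolation=cv2.INTER_CUBIC)[:500,:]
h=min(len(a),len(b));cv2.imwrite('pics/s6.png',cv2.resize(np.hstack([a[:h],b[:h]]),None,fx=.79,fy=.79));print(a.shape,b.shape)"
```

```text
15.3 [0.5135 0.0748 0.2627] [1.8 0.2 0.2] 0.479
tool ang 14.7 pos ang 84.3 r 0.1694 tang F(+left) 0.2 j [-4. 18. 93.  0. 68. 87.]
(500, 600, 3) (500, 400, 3)
```

View pics/s6.png

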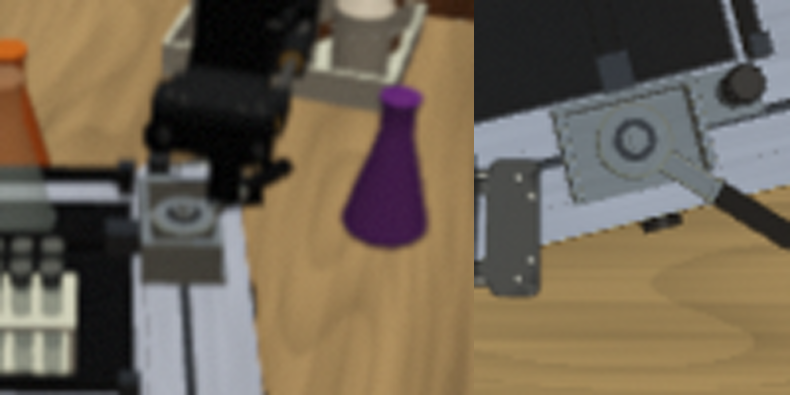

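The lever is hard over on the right stop at about -43°, so it slipped past the fingers, which probably reached too little below the sleeve. I'll go back at -43°, reach deeper and actually clamp the sleeve.

send_rows(
  moves=[
    [[0,0,-8.3,0,0,0,0.2],[0,0,-8.3,0,0,0,0.2],[0,0,-8.3,0,0,0,0.2],[0,0,-8.3,0,0,0,0.2],[0,0,-8.3,0,0,0,0.2]],
  ],
)

```text
time_s: 15.9
position: [0.5085, 0.0734, 0.2573]
tcp_rot: [[0.761, 0.649, -0.002], [0.649, -0.761, -0.0], [-0.002, -0.001, -1.0]]
force: [-0.5, -0.3, 0.0]
opening: 0.603
```

send_rows(
  moves=[
    [[0,0,-8.3,0,0,0,0.2],[0,0,-8,0,0,0,0.2],[0,0,0,0,0,0,0.2],[0,0,0,0,0,0,0.2],[0,0,0,0,0,0,0.2]],
  ],
)

```text
time_s: 16.4
position: [0.509, 0.0739, 0.2578]
tcp_rot: [[0.554, 0.832, -0.001], [0.832, -0.554, -0.0], [-0.0, -0.0, -1.0]]
force: [0.6, -0.4, -0.5]
opening: 0.596
```

```bash
python3 -c "
from h import *
lev();tgt(-.1912,-.1118,.18)"
```

```text
16.4 [0.509  0.0739 0.2578] [ 0.6 -0.4 -0.5] 0.596
tool ang -42.7 pos ang 82.8 r 0.1702 tang F(+left) -0.8 j [-4. 18. 94. -0. 68. 29.]
16.4 [0.509  0.0739 0.2578] [ 0.6 -0.4 -0.5] 0.596
shift cm [-20.36  14.02   7.78] yaw x 56.35 tilt [-0.001 -0.    -1.   ] j [-4.2 17.9 93.7 -0.  68.4 29.5] shaker pos [-0.1364  0.1293]
```

send_rows(
  moves=[
    [[0,0,0,-3.4,2.3,0,0.2],[0,0,0,-3.4,2.3,0,0.2],[0,0,0,-3.4,2.3,0,0.2],[0,0,0,-3.4,2.3,0,0.2],[0,0,0,-3.4,2.4,0,0.2]],
  ],
)

```text
time_s: 16.9
position: [0.5118, -0.1331, 0.258]
tcp_rot: [[0.553, 0.833, 0.0], [0.833, -0.553, 0.0], [0.0, 0.0, -1.0]]
force: [0.1, 0.3, -0.7]
opening: 0.598
```

send_rows(
  moves=[
    [[0,0,0,-3.3,2.4,0,0.2],[0,0,0,0,0,2,0.2],[0,0,0,0,0,2.5,0.2],[0,0,0,0,0,0,0.2],[0,0,0,0,0,0,0.2]],
  ],
)

```text
time_s: 17.4
position: [0.5138, -0.1722, 0.2129]
tcp_rot: [[0.553, 0.833, -0.001], [0.833, -0.553, 0.001], [-0.0, -0.001, -1.0]]
force: [0.5, -0.3, -0.9]
opening: 0.598
```

```bash
python3 -c "
from h import *
lev();tgt(-.1912,-.1118,.117)"
```

```text
17.4 [ 0.5138 -0.1722  0.2129] [ 0.5 -0.3 -0.9] 0.598
tool ang -42.8 pos ang -43.6 r 0.1036 tang F(+left) -0.6 j [-30.  23.  93.  -0.  64.   3.]
17.4 [ 0.5138 -0.1722  0.2129] [ 0.5 -0.3 -0.9] 0.598
shift cm [-0.14 -0.    9.59] yaw x 56.45 tilt [-0.001  0.001 -1.   ] j [-30.3  23.1  93.3  -0.   63.7   3.2] shaker pos [-0.1901 -0.111 ]
```

send_rows(
  moves=[
    [[0,0,0,-0.1,0,2,0.2],[0,0,0,0,0,2,0.2],[0,0,0,0,0,1.5,0.2],[0,0,0,0,0,1,0.2],[0,0,0,0,0,0,0.2]],
  ],
)

```text
time_s: 17.9
position: [0.5134, -0.1727, 0.1478]
tcp_rot: [[0.552, 0.834, -0.001], [0.834, -0.552, 0.0], [-0.0, -0.001, -1.0]]
force: [0.2, 0.8, 0.3]
opening: 0.603
```

send_rows(
  moves=[
    [[0,0,0,0,0,0.5,0.2],[0,0,0,0,0,0.5,0.2],[0,0,0,0,0,0.5,0.2],[0,0,0,0,0,0.5,0.2],[0,0,0,0,0,0,0.2]],
  ],
)

```text
time_s: 18.4
position: [0.5129, -0.1729, 0.1273]
tcp_rot: [[0.552, 0.834, -0.001], [0.834, -0.552, 0.001], [-0.0, -0.001, -1.0]]
force: [0.8, -0.4, 0.3]
opening: 0.603
```

```bash
python3 -c "
from h import *
lev();tgt(-.1912,-.1118,.117)"
```

```text
18.4 [ 0.5129 -0.1729  0.1273] [ 0.8 -0.4  0.3] 0.603
tool ang -42.8 pos ang -43.4 r 0.1047 tang F(+left) -0.9 j [-30.  30.  98.  -0.  52.   3.]
18.4 [ 0.5129 -0.1729  0.1273] [ 0.8 -0.4  0.3] 0.603
shift cm [-0.03  0.02  1.03] yaw x 56.49 tilt [-0.001  0.001 -1.   ] j [-30.5  29.8  98.3  -0.   52.    3. ] shaker pos [-0.1911 -0.1114]
```

Nothing touched. Go to 0.119 and clamp.

send_rows(
  moves=[
    [[0,0,0,0,0,0.4,0.2],[0,0,0,0,0,0.4,0.2],[0,0,0,0,0,0,-1],[0,0,0,0,0,0,-1],[0,0,0,0,0,0,-1]],
  ],
)

```text
time_s: 18.9
position: [0.5135, -0.1731, 0.1201]
tcp_rot: [[0.552, 0.834, 0.0], [0.834, -0.552, -0.0], [0.0, 0.0, -1.0]]
force: [-0.0, -0.4, -0.0]
opening: 0.408
```

send_rows(
  moves=[
    [[0,0,0,0,0,0,-1],[0,0,0,0,0,0,-1],[0,0,0,0,0,0,-1],[0,0,0,0,0,0,-1],[0,0,0,0,0,0,-1]],
  ],
)

```text
time_s: 19.4
position: [0.5136, -0.1733, 0.1201]
tcp_rot: [[0.552, 0.834, 0.001], [0.834, -0.552, -0.0], [-0.0, 0.001, -1.0]]
force: [0.2, -0.0, 0.2]
opening: 0.175
```

```bash
python3 -c "
from h import *
lev()"
```

```text
19.4 [ 0.5136 -0.1733  0.1201] [ 0.2 -0.   0.2] 0.175
tool ang -42.8 pos ang -43.8 r 0.1047 tang F(+left) -0.2 j [-30.  30.  99.  -0.  51.   3.]
```

An opening of 0.175 scales to the 18 mm sleeve (the knob gave 0.254 for 26 mm), so it's clamped. Drive clockwise.

send_rows(
  moves=[
    [[0,0,3,0,-0.55,0,-1],[0,0,6,0.06,-1.1,0,-1],[0,0,6,0.06,-1.1,0,-1],[0,0,6,0.06,-1.1,0,-1],[0,0,6,0.06,-1.1,0,-1]],
  ],
)

```text
time_s: 19.9
position: [0.4813, -0.1379, 0.1202]
tcp_rot: [[0.872, 0.489, 0.004], [0.489, -0.872, -0.002], [0.002, 0.003, -1.0]]
force: [4.1, -1.4, -3.2]
opening: 0.177
```

```bash
python3 -c "
from h import *
lev()"
```

```text
19.9 [ 0.4813 -0.1379  0.1202] [ 4.1 -1.4 -3.2] 0.177
tool ang -15.6 pos ang -17.2 r 0.1032 tang F(+left) -3.2 j [-29.  28. 105.  -0.  47.  32.]
```

The -3.2 N tangential force is the nut's friction, so the nut is now driven. Continue to +38°, then back.

send_rows(
  moves=[
    [[0,0,6,0.06,-1.1,0,-1],[0,0,6,0.06,-1.1,0,-1],[0,0,6,0.06,-1.1,0,-1],[0,0,6,0.06,-1.1,0,-1],[0,0,6,0.06,-1.1,0,-1]],
  ],
)

```text
time_s: 20.4
position: [0.4665, -0.085, 0.1201]
tcp_rot: [[1.0, -0.012, 0.0], [-0.012, -1.0, -0.002], [0.0, 0.002, -1.0]]
force: [0.3, -3.7, -1.6]
opening: 0.173
```

send_rows(
  moves=[
    [[0,0,6,0.06,-1.1,0,-1],[0,0,6,0.06,-1.1,0,-1],[0,0,6,0.06,-1.1,0,-1],[0,0,5,0.06,-1,0,-1],[0,0,0,0,0,0,-1]],
  ],
)

```text
time_s: 20.9
position: [0.4751, -0.0422, 0.12]
tcp_rot: [[0.918, -0.397, -0.001], [-0.397, -0.918, -0.0], [-0.001, 0.001, -1.0]]
force: [-2.2, -1.8, 2.7]
opening: 0.176
```

```bash
python3 -c "
from h import *
lev()"
```

```text
20.9 [ 0.4751 -0.0422  0.12  ] [-2.2 -1.8  2.7] 0.176
tool ang 37.1 pos ang 38.0 r 0.1039 tang F(+left) -2.5 j [-19.  27. 108.  -0.  46.  95.]
```

send_rows(
  moves=[
    [[0,0,-6,0.06,1.1,0,-1],[0,0,-6,0.06,1.1,0,-1],[0,0,-6,0.06,1.1,0,-1],[0,0,-6,0.06,1.1,0,-1],[0,0,-6,0.06,1.1,0,-1]],
  ],
)

```text
time_s: 21.4
position: [0.4672, -0.0967, 0.1201]
tcp_rot: [[0.993, 0.119, -0.0], [0.119, -0.993, 0.001], [-0.0, -0.001, -1.0]]
force: [0.0, 1.4, 1.9]
opening: 0.176
```

send_rows(
  moves=[
    [[0,0,-6,0.06,1.1,0,-1],[0,0,-6,0.06,1.1,0,-1],[0,0,-6,0.06,1.1,0,-1],[0,0,-6,0.06,1.1,0,-1],[0,0,-6,0.06,1.1,0,-1]],
  ],
)

```text
time_s: 21.9
position: [0.4876, -0.1473, 0.1201]
tcp_rot: [[0.801, 0.599, 0.0], [0.599, -0.801, 0.001], [0.001, -0.001, -1.0]]
force: [0.4, 3.2, 1.6]
opening: 0.178
```

send_rows(
  moves=[
    [[0,0,-6,0.06,1.1,0,-1],[0,0,-6,0.06,1.1,0,-1],[0,0,-4,0.04,0.7,0,-1],[0,0,0,0,0,0,-1],[0,0,0,0,0,0,-1]],
  ],
)

```text
time_s: 22.4
position: [0.5082, -0.168, 0.1201]
tcp_rot: [[0.609, 0.793, 0.001], [0.793, -0.609, -0.0], [0.0, 0.001, -1.0]]
force: [0.2, 0.7, 1.7]
opening: 0.176
```

```bash
python3 -c "
from h import *
lev()"
```

```text
22.4 [ 0.5082 -0.168   0.1201] [0.2 0.7 1.7] 0.176
tool ang -38.8 pos ang -39.7 r 0.1034 tang F(+left) 0.2 j [-30.  30. 100.   0.  50.   7.]
```

send_rows(
  moves=[
    [[0,0,6,0.06,-1.1,0,-1],[0,0,6,0.06,-1.1,0,-1],[0,0,6,0.06,-1.1,0,-1],[0,0,6,0.06,-1.1,0,-1],[0,0,6,0.06,-1.1,0,-1]],
  ],
)

```text
time_s: 22.9
position: [0.475, -0.1254, 0.1201]
tcp_rot: [[0.925, 0.379, 0.001], [0.379, -0.925, -0.003], [0.0, 0.003, -1.0]]
force: [0.2, -3.9, -1.7]
opening: 0.175
```

send_rows(
  moves=[
    [[0,0,4,0.04,-0.73,0,-1],[0,0,4,0.04,-0.73,0,-1],[0,0,4,0.04,-0.73,0,-1],[0,0,3,0.03,-0.55,0,-1],[0,0,3,0.03,-0.55,0,-1]],
  ],
)

```text
time_s: 23.4
position: [0.4668, -0.093, 0.1201]
tcp_rot: [[0.997, 0.077, -0.002], [0.077, -0.997, -0.002], [-0.002, 0.002, -1.0]]
force: [-2.7, -3.9, 3.2]
opening: 0.176
```

```bash
python3 -c "
from h import *
lev()"
```

```text
23.4 [ 0.4668 -0.093   0.1201] [-2.7 -3.9  3.2] 0.176
tool ang 9.3 pos ang 9.3 r 0.1033 tang F(+left) -3.7 j [-25.  26. 108.  -0.  46.  61.]
```

send_rows(
  moves=[
    [[0,0,3,0.03,-0.55,0,-1],[0,0,3,0.03,-0.55,0,-1],[0,0,3,0.03,-0.55,0,-1],[0,0,3,0.03,-0.55,0,-1],[0,0,3,0.03,-0.55,0,-1]],
  ],
)

```text
time_s: 23.9
position: [0.4681, -0.0652, 0.12]
tcp_rot: [[0.983, -0.184, -0.004], [-0.184, -0.983, -0.001], [-0.004, 0.002, -1.0]]
force: [-3.2, -3.0, 4.1]
opening: 0.177
```

```bash
python3 -c "
from h import *
lev()"
```

```text
23.9 [ 0.4681 -0.0652  0.12  ] [-3.2 -3.   4.1] 0.177
tool ang 24.3 pos ang 24.7 r 0.1036 tang F(+left) -3.6 j [-21.  26. 108.  -0.  46.  79.]
```

send_rows(
  moves=[
    [[0,0,3,0.03,-0.55,0,-1],[0,0,3,0.03,-0.55,0,-1],[0,0,3,0.03,-0.55,0,-1],[0,0,3,0.03,-0.55,0,-1],[0,0,2,0.03,-0.4,0,-1]],
  ],
)

```text
time_s: 24.4
position: [0.4759, -0.0402, 0.12]
tcp_rot: [[0.91, -0.416, -0.006], [-0.416, -0.91, -0.0], [-0.005, 0.002, -1.0]]
force: [-4.8, -2.6, 5.8]
opening: 0.173
```

```bash
python3 -c "
from h import *
lev()"
```

```text
24.4 [ 0.4759 -0.0402  0.12  ] [-4.8 -2.6  5.8] 0.173
tool ang 38.2 pos ang 39.2 r 0.104 tang F(+left) -4.4 j [-18.  27. 107.  -0.  46.  96.]
```

Not solid yet. Back swing again.

send_rows(
  moves=[
    [[0,0,-6,0.06,1.1,0,-1],[0,0,-6,0.06,1.1,0,-1],[0,0,-6,0.06,1.1,0,-1],[0,0,-6,0.06,1.1,0,-1],[0,0,-6,0.06,1.1,0,-1]],
  ],
)

```text
time_s: 24.9
position: [0.4669, -0.0936, 0.12]
tcp_rot: [[0.995, 0.1, -0.006], [0.1, -0.995, 0.002], [-0.005, -0.002, -1.0]]
force: [-3.8, 0.0, 4.7]
opening: 0.173
```

send_rows(
  moves=[
    [[0,0,-6,0.06,1.1,0,-1],[0,0,-6,0.06,1.1,0,-1],[0,0,-6,0.06,1.1,0,-1],[0,0,-6,0.06,1.1,0,-1],[0,0,-6,0.06,1.1,0,-1]],
  ],
)

```text
time_s: 25.4
position: [0.4863, -0.1454, 0.12]
tcp_rot: [[0.811, 0.585, -0.006], [0.585, -0.811, 0.0], [-0.004, -0.004, -1.0]]
force: [-4.9, -1.1, 4.8]
opening: 0.175
```

send_rows(
  moves=[
    [[0,0,-6,0.06,1.1,0,-1],[0,0,-6,0.06,1.1,0,-1],[0,0,-5,0.05,0.9,0,-1],[0,0,0,0,0,0,-1],[0,0,0,0,0,0,-1]],
  ],
)

```text
time_s: 25.9
position: [0.5093, -0.1684, 0.12]
tcp_rot: [[0.609, 0.793, -0.003], [0.793, -0.609, -0.002], [-0.003, -0.001, -1.0]]
force: [-5.4, -4.1, 3.0]
opening: 0.175
```

send_rows(
  moves=[
    [[0,0,3,0.03,-0.55,0,-1],[0,0,3,0.03,-0.55,0,-1],[0,0,3,0.03,-0.55,0,-1],[0,0,3,0.03,-0.55,0,-1],[0,0,3,0.03,-0.55,0,-1]],
  ],
)

```text
time_s: 26.4
position: [0.4897, -0.1494, 0.1201]
tcp_rot: [[0.794, 0.608, -0.004], [0.608, -0.794, -0.004], [-0.006, 0.001, -1.0]]
force: [-6.6, -9.2, 3.0]
opening: 0.173
```

```bash
python3 -c "
from h import *
lev()"
```

```text
26.4 [ 0.4897 -0.1494  0.1201] [-6.6 -9.2  3. ] 0.173
tool ang -23.7 pos ang -25.1 r 0.1028 tang F(+left) -3.3 j [-29.  29. 103.  -0.  49.  24.]
```

A radial preload of about 10 N has built up; I'll ease it outward as I go.

send_rows(
  moves=[
    [[0,0,3,-0.1,-0.55,0,-1],[0,0,3,-0.05,-0.55,0,-1],[0,0,3,0,-0.55,0,-1],[0,0,3,0,-0.55,0,-1],[0,0,3,0,-0.55,0,-1]],
  ],
)

```text
time_s: 26.9
position: [0.4752, -0.1256, 0.1201]
tcp_rot: [[0.925, 0.38, -0.001], [0.38, -0.925, -0.002], [-0.002, 0.001, -1.0]]
force: [-2.6, -5.1, 1.7]
opening: 0.174
```

```bash
python3 -c "
from h import *
lev()"
```

```text
26.9 [ 0.4752 -0.1256  0.1201] [-2.6 -5.1  1.7] 0.174
tool ang -8.7 pos ang -9.6 r 0.103 tang F(+left) -3.7 j [-28.  27. 106.  -0.  47.  40.]
```

send_rows(
  moves=[
    [[0,0,3,0,-0.55,0,-1],[0,0,3,0,-0.55,0,-1],[0,0,3,0.03,-0.55,0,-1],[0,0,3,0.03,-0.55,0,-1],[0,0,3,0.03,-0.55,0,-1]],
  ],
)

```text
time_s: 27.4
position: [0.4676, -0.0995, 0.12]
tcp_rot: [[0.992, 0.129, -0.003], [0.129, -0.992, -0.003], [-0.003, 0.003, -1.0]]
force: [-4.7, -7.8, 1.8]
opening: 0.171
```

```bash
python3 -c "
from h import *
lev()"
```

```text
27.4 [ 0.4676 -0.0995  0.12  ] [-4.7 -7.8  1.8] 0.171
tool ang 6.3 pos ang 5.6 r 0.1032 tang F(+left) -7.1 j [-25.  27. 107.  -0.  46.  58.]
```

send_rows(
  moves=[
    [[0,0,2,0,-0.37,0,-1],[0,0,2,0,-0.37,0,-1],[0,0,1,0,-0.2,0,-1],[0,0,0,0,0,0,-1],[0,0,0,0,0,0,-1]],
  ],
)

```text
time_s: 27.9
position: [0.4666, -0.088, 0.12]
tcp_rot: [[0.999, 0.043, -0.003], [0.043, -0.999, 0.002], [-0.003, -0.002, -1.0]]
force: [-4.7, -0.1, 6.0]
opening: 0.175
```

```bash
python3 -c "
from h import *
lev()"
```

```text
27.9 [ 0.4666 -0.088   0.12  ] [-4.7 -0.1  6. ] 0.175
tool ang 11.2 pos ang 12.0 r 0.1033 tang F(+left) 0.1 j [-24.  26. 108.   0.  46.  63.]
```

send_rows(
  moves=[
    [[0,0,3,0,-0.55,0,-1],[0,0,3,0,-0.55,0,-1],[0,0,3,0,-0.55,0,-1],[0,0,3,0,-0.55,0,-1],[0,0,0,0,0,0,-1]],
  ],
)

```text
time_s: 28.4
position: [0.4679, -0.0669, 0.12]
tcp_rot: [[0.986, -0.165, -0.003], [-0.165, -0.986, -0.0], [-0.002, 0.001, -1.0]]
force: [-3.9, -2.6, 5.7]
opening: 0.176
```

```bash
python3 -c "
from h import *
lev()"
```

```text
28.4 [ 0.4679 -0.0669  0.12  ] [-3.9 -2.6  5.7] 0.176
tool ang 23.2 pos ang 23.8 r 0.1035 tang F(+left) -3.2 j [-22.  26. 108.  -0.  46.  78.]
```

send_rows(
  moves=[
    [[0,0,3,0,-0.55,0,-1],[0,0,3,0,-0.55,0,-1],[0,0,3,0,-0.55,0,-1],[0,0,3,0,-0.55,0,-1],[0,0,3,0,-0.5,0,-1]],
  ],
)

```text
time_s: 28.9
position: [0.476, -0.0405, 0.12]
tcp_rot: [[0.909, -0.417, -0.001], [-0.417, -0.909, 0.001], [-0.001, -0.001, -1.0]]
force: [-1.8, 0.1, 2.8]
opening: 0.175
```

```bash
python3 -c "
from h import *
lev()"
```

```text
28.9 [ 0.476  -0.0405  0.12  ] [-1.8  0.1  2.8] 0.175
tool ang 38.4 pos ang 39.1 r 0.1039 tang F(+left) -0.7 j [-18.  27. 108.   0.  46.  96.]
```

Still not solid. The lower bound is now ~3.85 rad, so one more stroke.

send_rows(
  moves=[
    [[0,0,-6,0.05,1.1,0,-1],[0,0,-6,0.05,1.1,0,-1],[0,0,-6,0.05,1.1,0,-1],[0,0,-6,0.05,1.1,0,-1],[0,0,-6,0.05,1.1,0,-1]],
  ],
)

```text
time_s: 29.4
position: [0.467, -0.0945, 0.12]
tcp_rot: [[0.995, 0.099, 0.001], [0.099, -0.995, 0.001], [0.001, -0.001, -1.0]]
force: [-0.0, 1.3, 2.3]
opening: 0.178
```

send_rows(
  moves=[
    [[0,0,-6,0.04,1.1,0,-1],[0,0,-6,0.04,1.1,0,-1],[0,0,-6,0.04,1.1,0,-1],[0,0,-6,0.04,1.1,0,-1],[0,0,-6,0.04,1.1,0,-1]],
  ],
)

```text
time_s: 29.9
position: [0.4864, -0.1457, 0.1201]
tcp_rot: [[0.813, 0.583, 0.003], [0.583, -0.813, 0.001], [0.003, 0.0, -1.0]]
force: [1.4, 2.6, 1.3]
opening: 0.174
```

send_rows(
  moves=[
    [[0,0,-6,0,1.1,0,-1],[0,0,-6,0,1.1,0,-1],[0,0,-5,0,0.9,0,-1],[0,0,0,0,0,0,-1],[0,0,0,0,0,0,-1]],
  ],
)

```text
time_s: 30.4
position: [0.507, -0.1687, 0.1201]
tcp_rot: [[0.611, 0.791, 0.003], [0.791, -0.611, 0.001], [0.003, 0.002, -1.0]]
force: [3.3, 3.8, 0.6]
opening: 0.174
```

send_rows(
  moves=[
    [[0,0,3,0,-0.55,0,-1],[0,0,3,0,-0.55,0,-1],[0,0,3,0,-0.55,0,-1],[0,0,3,0,-0.55,0,-1],[0,0,0,0,0,0,-1]],
  ],
)

```text
time_s: 30.9
position: [0.4915, -0.1536, 0.1202]
tcp_rot: [[0.763, 0.646, 0.006], [0.646, -0.763, 0.0], [0.005, 0.004, -1.0]]
force: [6.4, 4.2, -3.0]
opening: 0.172
```

```bash
python3 -c "
from h import *
lev()"
```

```text
30.9 [ 0.4915 -0.1536  0.1202] [ 6.4  4.2 -3. ] 0.172
tool ang -26.6 pos ang -27.5 r 0.1042 tang F(+left) -0.9 j [-30.  29. 103.   0.  48.  20.]
```

send_rows(
  moves=[
    [[0,0,3,0.07,-0.55,0,-1],[0,0,3,0.07,-0.55,0,-1],[0,0,3,0.03,-0.55,0,-1],[0,0,3,0.03,-0.55,0,-1],[0,0,0,0,0,0,-1]],
  ],
)

```text
time_s: 31.4
position: [0.4808, -0.1368, 0.1202]
tcp_rot: [[0.879, 0.476, 0.007], [0.476, -0.879, -0.004], [0.004, 0.007, -1.0]]
force: [4.3, 2.7, -3.1]
opening: 0.176
```

```bash
python3 -c "
from h import *
lev()"
```

```text
31.4 [ 0.4808 -0.1368  0.1202] [ 4.3  2.7 -3.1] 0.176
tool ang -14.7 pos ang -16.5 r 0.103 tang F(+left) 0.3 j [-29.  28. 105.  -0.  47.  33.]
```

send_rows(
  moves=[
    [[0,0,3,0.03,-0.55,0,-1],[0,0,3,0.03,-0.55,0,-1],[0,0,3,0.03,-0.55,0,-1],[0,0,0,0,0,0,-1],[0,0,0,0,0,0,-1]],
  ],
)

```text
time_s: 31.9
position: [0.4729, -0.1205, 0.1201]
tcp_rot: [[0.943, 0.334, 0.003], [0.334, -0.943, -0.0], [0.002, 0.001, -1.0]]
force: [4.7, 2.2, -0.3]
opening: 0.177
```

```bash
python3 -c "
from h import *
lev()"
```

```text
31.9 [ 0.4729 -0.1205  0.1201] [ 4.7  2.2 -0.3] 0.177
tool ang -5.8 pos ang -6.4 r 0.1032 tang F(+left) 0.5 j [-27.  27. 106.   0.  47.  43.]
```

send_rows(
  moves=[
    [[0,0,3,0.03,-0.55,0,-1],[0,0,3,0.03,-0.55,0,-1],[0,0,3,0.03,-0.55,0,-1],[0,0,3,0.03,-0.55,0,-1],[0,0,0,0,0,0,-1]],
  ],
)

```text
time_s: 32.4
position: [0.4677, -0.1005, 0.1201]
tcp_rot: [[0.991, 0.133, 0.001], [0.133, -0.991, -0.003], [0.001, 0.004, -1.0]]
force: [1.0, -4.1, -1.1]
opening: 0.179
```

```bash
python3 -c "
from h import *
lev()"
```

```text
32.4 [ 0.4677 -0.1005  0.1201] [ 1.  -4.1 -1.1] 0.179
tool ang 6.0 pos ang 5.0 r 0.1032 tang F(+left) -4.2 j [-25.  27. 108.  -0.  46.  57.]
```

send_rows(
  moves=[
    [[0,0,3,0.03,-0.55,0,-1],[0,0,3,0.03,-0.55,0,-1],[0,0,3,0.03,-0.55,0,-1],[0,0,3,0.03,-0.55,0,-1],[0,0,0,0,0,0,-1]],
  ],
)

```text
time_s: 32.9
position: [0.4667, -0.0767, 0.1201]
tcp_rot: [[0.997, -0.077, -0.001], [-0.077, -0.997, 0.0], [-0.001, -0.0, -1.0]]
force: [0.2, 0.1, 2.3]
opening: 0.179
```

```bash
python3 -c "
from h import *
lev()"
```

```text
32.9 [ 0.4667 -0.0767  0.1201] [0.2 0.1 2.3] 0.179
tool ang 18.1 pos ang 18.3 r 0.1035 tang F(+left) 0.1 j [-23.  26. 108.  -0.  46.  72.]
```

send_rows(
  moves=[
    [[0,0,3,0.03,-0.55,0,-1],[0,0,3,0.03,-0.55,0,-1],[0,0,3,0.03,-0.55,0,-1],[0,0,3,0.03,-0.55,0,-1],[0,0,0,0,0,0,-1]],
  ],
)

```text
time_s: 33.4
position: [0.4703, -0.0557, 0.12]
tcp_rot: [[0.959, -0.282, -0.003], [-0.282, -0.959, -0.0], [-0.003, 0.001, -1.0]]
force: [-1.7, 0.8, 4.1]
opening: 0.179
```

send_rows(
  moves=[
    [[0,0,3,0.03,-0.55,0,-1],[0,0,3,0.03,-0.55,0,-1],[0,0,2,0,-0.4,0,-1],[0,0,0,0,0,0,-1],[0,0,0,0,0,0,-1]],
  ],
)

```text
time_s: 33.9
position: [0.4757, -0.0409, 0.12]
tcp_rot: [[0.911, -0.413, -0.003], [-0.413, -0.911, 0.002], [-0.004, -0.0, -1.0]]
force: [-3.0, 1.3, 5.6]
opening: 0.177
```

```bash
python3 -c "
from h import *
lev()"
```

```text
33.9 [ 0.4757 -0.0409  0.12  ] [-3.   1.3  5.6] 0.177
tool ang 38.1 pos ang 38.8 r 0.1039 tang F(+left) -0.1 j [-18.  27. 107.   0.  46.  96.]
```

By count it should be solid by now. Check that the lever is really following.

```bash
python3 -c "
from h import *
a=capture('side');b=capture('top')
for c in('side','top'):
  print(c,[(np.round(d['location'],3),round(d['p'],2)) for d in spot_in(c,'lever_grip')][:2],[(np.round(d['location'],3),round(d['p'],2)) for d in spot_in(c,'knob_grip')][:2])
a=cv2.resize(a[130:220,300:400],None,fx=5,fy=5,interpolation=cv2.INTER_CUBIC)
b=cv2.resize(b[180:270,320:378],None,fx=5,fy=5,interpolation=cv2.INTER_CUBIC)
cv2.imwrite('pics/s7.png',np.hstack([a,b]))"
```

```text
side [(array([0.466, 0.232, 0.095]), 0.57), (array([ 0.554, -0.061,  0.141]), 0.44)] [(array([ 0.605, -0.042,  0.133]), 0.53)]
top [(array([ 0.564, -0.077,  0.152]), 0.67), (array([ 0.608, -0.156,  0.183]), 0.17)] []
```

View pics/s7.png

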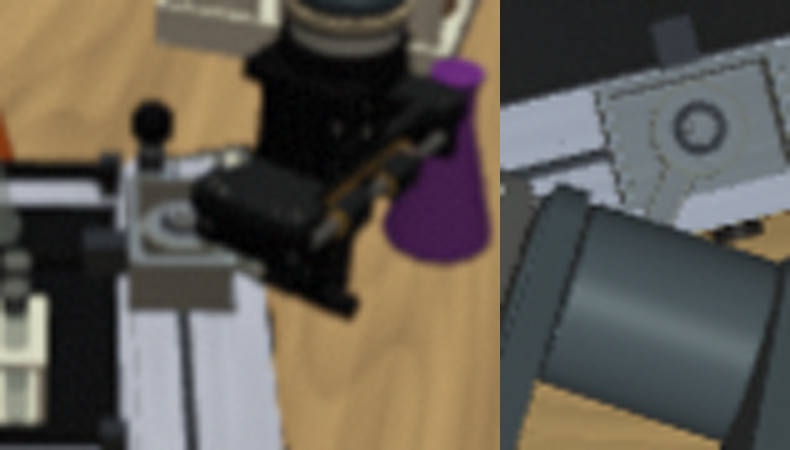

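The lever is firmly held: the sleeve end pokes past the fingers at (350,305) and the shank follows. The knob is still home. Another cycle, moving continuously so friction shows.

send_rows(
  moves=[
    [[0,0,-6,0.05,1.1,0,-1],[0,0,-6,0.05,1.1,0,-1],[0,0,-6,0.05,1.1,0,-1],[0,0,-6,0.05,1.1,0,-1],[0,0,-6,0.05,1.1,0,-1]],
  ],
)

```text
time_s: 34.7
position: [0.467, -0.0952, 0.12]
tcp_rot: [[0.995, 0.102, -0.002], [0.102, -0.995, 0.001], [-0.001, -0.002, -1.0]]
force: [1.0, 3.1, 3.6]
opening: 0.179
```

send_rows(
  moves=[
    [[0,0,-6,0.05,1.1,0,-1],[0,0,-6,0.05,1.1,0,-1],[0,0,-6,0.05,1.1,0,-1],[0,0,-6,0.05,1.1,0,-1],[0,0,-6,0.05,1.1,0,-1]],
  ],
)

```text
time_s: 35.2
position: [0.4866, -0.1461, 0.1201]
tcp_rot: [[0.811, 0.585, -0.0], [0.585, -0.811, 0.002], [0.001, -0.002, -1.0]]
force: [1.7, 2.7, 3.3]
opening: 0.176
```

send_rows(
  moves=[
    [[0,0,-6,0.05,1.1,0,-1],[0,0,-6,0.05,1.1,0,-1],[0,0,-6,0.05,1.1,0,-1],[0,0,-2,0,0.37,0,-1],[0,0,0,0,0,0,-1]],
  ],
)

```text
time_s: 35.7
position: [0.5128, -0.1725, 0.12]
tcp_rot: [[0.566, 0.825, 0.0], [0.825, -0.566, 0.001], [0.001, -0.0, -1.0]]
force: [-0.1, 1.0, 3.1]
opening: 0.177
```

send_rows(
  moves=[
    [[0,0,4,0.03,-0.73,0,-1],[0,0,4,0.03,-0.73,0,-1],[0,0,4,0.03,-0.73,0,-1],[0,0,4,0.03,-0.73,0,-1],[0,0,4,0.03,-0.73,0,-1]],
  ],
)

```text
time_s: 36.2
position: [0.4876, -0.1474, 0.1201]
tcp_rot: [[0.815, 0.579, 0.003], [0.579, -0.815, -0.002], [0.001, 0.003, -1.0]]
force: [3.2, -1.2, -0.7]
opening: 0.177
```

```bash
python3 -c "
from h import *
lev()"
```

```text
36.2 [ 0.4876 -0.1474  0.1201] [ 3.2 -1.2 -0.7] 0.177
tool ang -21.7 pos ang -23.5 r 0.1032 tang F(+left) -2.8 j [-29.  28. 103.  -0.  48.  25.]
```

send_rows(
  moves=[
    [[0,0,3,0.03,-0.55,0,-1],[0,0,3,0.03,-0.55,0,-1],[0,0,3,0.03,-0.55,0,-1],[0,0,3,0.03,-0.55,0,-1],[0,0,3,0.03,-0.55,0,-1]],
  ],
)

```text
time_s: 36.7
position: [0.4735, -0.1218, 0.12]
tcp_rot: [[0.937, 0.349, -0.002], [0.349, -0.937, 0.0], [-0.002, -0.001, -1.0]]
force: [-0.2, -0.3, 4.5]
opening: 0.175
```

```bash
python3 -c "
from h import *
lev()"
```

```text
36.7 [ 0.4735 -0.1218  0.12  ] [-0.2 -0.3  4.5] 0.175
tool ang -6.7 pos ang -7.2 r 0.1031 tang F(+left) -0.2 j [-28.  27. 106.  -0.  47.  42.]
```

send_rows(
  moves=[
    [[0,0,3,0.03,-0.55,0,-1],[0,0,3,0.03,-0.55,0,-1],[0,0,3,0.03,-0.55,0,-1],[0,0,3,0.03,-0.55,0,-1],[0,0,3,0.03,-0.55,0,-1]],
  ],
)

```text
time_s: 37.2
position: [0.4673, -0.0968, 0.12]
tcp_rot: [[0.995, 0.098, -0.004], [0.098, -0.995, -0.004], [-0.004, 0.003, -1.0]]
force: [-4.9, -8.4, 3.8]
opening: 0.17
```

```bash
python3 -c "
from h import *
lev()"
```

```text
37.2 [ 0.4673 -0.0968  0.12  ] [-4.9 -8.4  3.8] 0.17
tool ang 8.1 pos ang 7.1 r 0.1032 tang F(+left) -7.9 j [-25.  27. 107.  -0.  46.  60.]
```

send_rows(
  moves=[
    [[0,0,3,0,-0.55,0,-1],[0,0,3,0,-0.55,0,-1],[0,0,3,0,-0.55,0,-1],[0,0,0,0,0,0,-1],[0,0,0,0,0,0,-1]],
  ],
)

```text
time_s: 37.7
position: [0.4666, -0.078, 0.12]
tcp_rot: [[0.998, -0.06, -0.003], [-0.06, -0.998, 0.001], [-0.003, -0.001, -1.0]]
force: [-2.9, -0.1, 6.3]
opening: 0.178
```

```bash
python3 -c "
from h import *
lev(); print(readout.read_state()['moment'])"
```

```text
37.7 [ 0.4666 -0.078   0.12  ] [-2.9 -0.1  6.3] 0.178
tool ang 17.1 pos ang 17.6 r 0.1034 tang F(+left) -0.3 j [-23.  26. 108.  -0.  46.  70.]
[0.05132402 0.47795325 0.05826735]
```

The force bump near +7° followed by a release is puzzling. Probe slowly to see whether the resistance is friction or a stop.

send_rows(
  moves=[
    [[0,0,1.5,0,-0.27,0,-1],[0,0,1.5,0,-0.27,0,-1],[0,0,1.5,0,-0.27,0,-1],[0,0,1,0,-0.18,0,-1],[0,0,1,0,-0.18,0,-1]],
  ],
)

```text
time_s: 38.2
position: [0.4677, -0.0674, 0.12]
tcp_rot: [[0.985, -0.172, -0.004], [-0.172, -0.985, -0.001], [-0.004, 0.002, -1.0]]
force: [-3.5, -3.1, 6.1]
opening: 0.178
```

send_rows(
  moves=[
    [[0,0,1,0,-0.18,0,-1],[0,0,1,0,-0.18,0,-1],[0,0,1,0,-0.18,0,-1],[0,0,1,0,-0.18,0,-1],[0,0,1,0,-0.18,0,-1]],
  ],
)

```text
time_s: 38.7
position: [0.4693, -0.0592, 0.1199]
tcp_rot: [[0.967, -0.256, -0.004], [-0.256, -0.967, -0.002], [-0.004, 0.003, -1.0]]
force: [-4.8, -5.5, 5.2]
opening: 0.174
```

send_rows(
  moves=[
    [[0,0,1.5,0,-0.27,0,-1],[0,0,1.5,0,-0.27,0,-1],[0,0,1.5,0,-0.27,0,-1],[0,0,1,0,-0.18,0,-1],[0,0,1,0,-0.18,0,-1]],
  ],
)

```text
time_s: 39.2
position: [0.4734, -0.0464, 0.12]
tcp_rot: [[0.93, -0.366, -0.003], [-0.366, -0.931, 0.001], [-0.003, 0.0, -1.0]]
force: [-1.9, 0.7, 4.9]
opening: 0.175
```

```bash
python3 -c "
from h import *
lev(); print(readout.read_state()['moment'])"
```

```text
39.2 [ 0.4734 -0.0464  0.12  ] [-1.9  0.7  4.9] 0.175
tool ang 35.2 pos ang 35.5 r 0.1038 tang F(+left) -0.1 j [-19.  26. 108.  -0.  46.  92.]
[0.28369501 0.39539107 0.03125221]
```

Force ramps to 6–8 N and releases with 23° (one tooth, 0.4 rad) spacing. In strokes 1–2 it was a steady 3.5 N, which is plain nut friction. So the nut has been solid since mid stroke 3 and the ratchet is skipping. One gentle loaded press to confirm.

send_rows(
  moves=[
    [[0,0,-6,0.05,1.1,0,-1],[0,0,-6,0.05,1.1,0,-1],[0,0,-6,0.05,1.1,0,-1],[0,0,-6,0.05,1.1,0,-1],[0,0,-6,0.05,1.1,0,-1]],
  ],
)

```text
time_s: 39.7
position: [0.4678, -0.1008, 0.12]
tcp_rot: [[0.988, 0.152, -0.001], [0.152, -0.988, 0.001], [-0.001, -0.001, -1.0]]
force: [1.4, 1.4, 3.5]
opening: 0.178
```

send_rows(
  moves=[
    [[0,0,2,0,-0.37,0,-1],[0,0,2,0,-0.37,0,-1],[0,0,2,0,-0.37,0,-1],[0,0,2,0,-0.37,0,-1],[0,0,2,0,-0.37,0,-1]],
  ],
)

```text
time_s: 40.2
position: [0.4666, -0.0826, 0.12]
tcp_rot: [[1.0, -0.027, -0.001], [-0.027, -1.0, -0.0], [-0.001, 0.0, -1.0]]
force: [0.5, -0.9, 3.3]
opening: 0.179
```

send_rows(
  moves=[
    [[0,0,1,0,-0.18,0,-1],[0,0,1,0,-0.18,0,-1],[0,0,0,0,0,0,-1],[0,0,0,0,0,0,-1],[0,0,0,0,0,0,-1]],
  ],
)

```text
time_s: 40.7
position: [0.4667, -0.0787, 0.12]
tcp_rot: [[0.998, -0.061, -0.001], [-0.061, -0.998, 0.001], [-0.001, -0.0, -1.0]]
force: [-2.0, 0.3, 5.6]
opening: 0.176
```

```bash
python3 -c "
from h import *
lev()"
```

```text
40.7 [ 0.4667 -0.0787  0.12  ] [-2.   0.3  5.6] 0.176
tool ang 17.2 pos ang 17.1 r 0.1033 tang F(+left) 0.2 j [-23.  26. 108.   0.  46.  70.]
```

send_rows(
  moves=[
    [[0,0,1.5,0,-0.27,0,-1],[0,0,1.5,0,-0.27,0,-1],[0,0,1,0,-0.18,0,-1],[0,0,0,0,0,0,-1],[0,0,0,0,0,0,-1]],
  ],
)

```text
time_s: 41.2
position: [0.4673, -0.072, 0.12]
tcp_rot: [[0.992, -0.13, -0.001], [-0.13, -0.992, -0.0], [-0.001, 0.0, -1.0]]
force: [-2.7, -1.2, 4.7]
opening: 0.177
```

send_rows(
  moves=[
    [[0,0,1.5,0,-0.27,0,-1],[0,0,1.5,0,-0.27,0,-1],[0,0,1,0,-0.18,0,-1],[0,0,0,0,0,0,-1],[0,0,0,0,0,0,-1]],
  ],
)

```text
time_s: 41.7
position: [0.4681, -0.0652, 0.12]
tcp_rot: [[0.98, -0.198, -0.002], [-0.198, -0.98, -0.001], [-0.002, 0.001, -1.0]]
force: [-3.0, -2.7, 5.6]
opening: 0.174
```

send_rows(
  moves=[
    [[0,0,1.5,0,-0.27,0,-1],[0,0,1.5,0,-0.27,0,-1],[0,0,0,0,0,0,-1],[0,0,0,0,0,0,-1],[0,0,0,0,0,0,-1]],
  ],
)

```text
time_s: 42.2
position: [0.4691, -0.0602, 0.12]
tcp_rot: [[0.969, -0.248, -0.002], [-0.248, -0.969, -0.001], [-0.002, 0.002, -1.0]]
force: [-3.5, -3.1, 4.9]
opening: 0.177
```

```bash
python3 -c "
from h import *
lev()"
```

```text
42.2 [ 0.4691 -0.0602  0.12  ] [-3.5 -3.1  4.9] 0.177
tool ang 28.1 pos ang 27.5 r 0.1037 tang F(+left) -3.9 j [-21.  26. 108.  -0.  46.  84.]
```

The force winds up linearly with angle and holds statically, with no 3.5 N plateau and earlier peaks of 8 N. The nut is against its solid stop. Release and retreat upward.

send_rows(
  moves=[
    [[0,0,0,0,0,0,0],[0,0,0,0,0,0,0],[0,0,0,0,0,0,0],[0,0,0,0,0,0,0],[0,0,0,0,0,0,0]],
  ],
)

```text
time_s: 42.7
position: [0.4711, -0.0595, 0.12]
tcp_rot: [[0.968, -0.251, 0.002], [-0.251, -0.968, -0.0], [0.002, -0.0, -1.0]]
force: [1.3, -2.5, 1.1]
opening: 0.48
```

send_rows(
  moves=[
    [[0,0,0,0,0,-2,0],[0,0,0,0,0,-4,0],[0,0,0,0,0,-4,0],[0,0,0,0,-4,-4,0],[0,0,0,0,-4,0,0]],
  ],
)

```text
time_s: 43.2
position: [0.4926, 0.0137, 0.2601]
tcp_rot: [[0.967, -0.254, 0.011], [-0.254, -0.967, -0.001], [0.011, -0.002, -1.0]]
force: [1.0, 0.4, -1.0]
opening: 0.498
```

send_rows(
  moves=[
    [[0,0,0,0,-4,0,0],[0,0,0,0,-4,0,0],[0,0,0,0,-2,0,0],[0,0,0,0,0,0,0],[0,0,0,0,0,0,0]],
  ],
)

```text
time_s: 43.7
position: [0.5132, 0.1109, 0.2547]
tcp_rot: [[0.969, -0.249, -0.002], [-0.249, -0.969, 0.0], [-0.002, 0.0, -1.0]]
force: [0.2, 0.2, -0.9]
opening: 0.497
```

```bash
python3 -c "
from h import *
lev()
a=capture('side');b=capture('top')
for z in(.174,.182):print(proj('side',[*(CEN+R@[-.097,-.1185]),z]))
for c in('side','top'):
  print(c,[(np.round(d['location'],3),round(d['p'],2)) for d in spot_in(c,'flask_mid')][:3])
a=cv2.resize(a[130:220,280:400],None,fx=4,fy=4,interpolation=cv2.INTER_CUBIC)
b=cv2.resize(b[110:270,320:400][10:100+0] if 0 else b[175:265,320:398],None,fx=4,fy=4,interpolation=cv2.INTER_CUBIC)
cv2.imwrite('pics/s8.png',np.hstack([a,b]))"
```

```text
43.7 [0.5132 0.1109 0.2547] [ 0.2  0.2 -0.9] 0.497
tool ang 28.1 pos ang 87.6 r 0.2039 tang F(+left) 0.3 j [ -0.  19.  93.   0.  69. 104.]
[330.64438956 153.56027128]
[330.71548647 151.48288267]
side [(array([ 0.414, -0.312,  0.057]), 0.88), (array([ 0.721, -0.082,  0.167]), 0.78), (array([ 0.775, -0.32 ,  0.138]), 0.45)]
top [(array([ 0.418, -0.313,  0.067]), 0.96), (array([ 0.713, -0.095,  0.17 ]), 0.85), (array([ 0.778, -0.311,  0.066]), 0.83)]
```

View pics/s8.png

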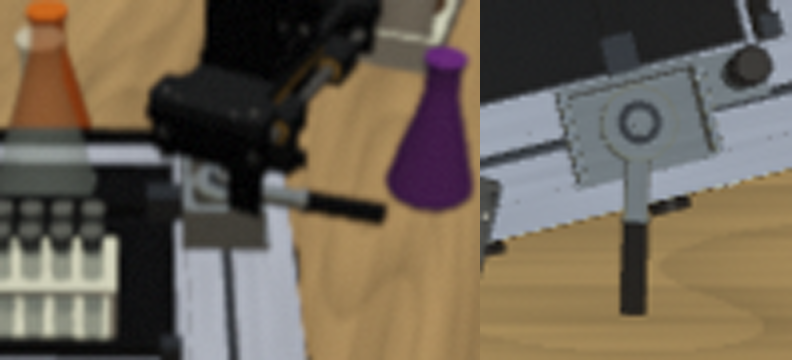

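After release the lever sprang back from 28° to about 14°, which fits the wind-up against a solid nut. The flask is where it was to within 4 mm, the bar sits one hole to the right, and the robot touches nothing. Handing in.

```bash
python3 -c "
from rig import bot
print(bot.hand_in())"
```

```text
the job is handed in; nothing more can be done
None
```

The job is handed in at about 44 s of the 72 s. My checks say the clamp is set and tight, but nut tightness is judged from lever forces only, because I could not read the nut angle.

**What I did**
- I gripped the plunger knob and lifted it about 11 mm (about 10 N pull).
- I slid the bar to the right, let the knob go part way, and pushed on until the bar stopped at about -41 mm.
- I then clamped the lever grip and swung the lever to and fro until the nut came up solid.

**Last checks**
- **Plunger pin:** before tightening, the knob's image height fitted pin home. It was off by 0.7 px, against 2 px the other way for a lifted pin. Later pictures agreed by eye; I did not measure it again.
- **Nut:** driving friction was a steady 3.5 N or so in the first two clamped strokes. After that the load wound up to about 8 N and released once per tooth. The lever also sprang back from 28° to about 14° when let go. All of this fits a nut on its solid stop.
- **Flask:** it stands within about 4 mm of its first reading.
- **Robot:** clear of everything at hand-in.

**What went wrong or was left unchecked**
- My first two swings, with the lever loose between the fingers, lost it. It ended on its right stop, so those swings probably turned the nut little or not at all.
- In one of those back swings the tool felt about 31 N sideways and 33 N upward. I reached deeper and clamped the grip after that.
- I did not measure the wash bottle, meter and beaker again at the end.

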